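Take the mended tile out of the setting jig

TASK

The mended border tile has set and can come out of the wooden jig. Move the bottle that stands in front of the jig to one side, so that it stands upright on the bench out of the tile's way, swing the jig's hold-down bar up to its stop and leave it up, then slide the tile out from under the bar and lay it gently, patterned face up, on the dark wooden board. Leave the enamel cup and the loose sherd where they are.

Things in the scene. Friction and masses are not known exactly. Their poses are not given: they have to be found in the camera images.
- bottle: Squat translucent white plastic bottle with a blue screw cap, 0.2 kg, upright, 74 mm in diameter, 110 mm tall. Origin: centre of its underside, z up. Grasp the cap, a cylinder 34 mm in diameter from 91 to 110 mm above the origin; below it the shoulder widens to the full body. It starts 145 to 160 mm in front of the jig's origin, close before the bar's grip.
- jig: Plywood jig fixed to the bench. Origin on the bench; +x points from its open front (robot side) to the hinge at its rear, +y left, z up. Base 110 mm wide, 18 mm thick, from x = -12 to 72 mm; before it only a tongue 32 mm wide, 18 mm high runs on to x = -51 mm, so fingers have room on both sides of the tile's front 43 mm. A stop closes the rear at x = 35 mm.
- guide_mouth (a point): Front end of the jig's guides, on their floor, mid-width (jig x = -11 mm, z = 18 mm). The two rails run from here 52 mm back, 61 mm apart inside; keeper lips (undersides 32.7 mm, tops 36 mm above the bench) overlap each edge of the tile by 5.5 mm and leave 45 mm open between them. The tile cannot be lifted from under them, only slid out towards the jig's -x.
- tile: Mended ceramic border tile, white with blue lozenges and edge bands, terracotta below, a pale break line across; 90 (its x) x 56 (its y) x 12 mm, 0.12 kg. Origin: centre of its underside, z up through the pattern. It starts in the jig, parallel to it, origin at jig x = -10 mm, 18 mm above the bench, so its front end is at jig x = -55 mm.
- bar (a joint): Steel hold-down bar, 22 mm wide, hinged at the jig's rear (axis jig y). 0 = down; grows as the front end rises, 0.96 rad = at its stop. The stiff hinge stays where left; raising takes about 4 N at the grip. Down, its cork shoe lies on the tile and its toe bars the tile's front. Up, it leans over the tile, end 180 mm high: the tool must lean back to the robot 20 to 50 degrees to get under.
- bar_grip (a point): Middle of the dark wooden grip on the front end of the bar; it moves with the bar. The grip is 40 mm long (along the bar), 24 mm wide (jig y), 14 mm thick with rounded edges; 46 mm above the bench when down, 140 mm from the hinge axis.
- bar_hinge (a point): Middle of the bar's hinge axis, at jig x = 58 mm, 45 mm above the bench.
- cup: Shallow white enamel cup with dried adhesive, 74 mm across, 17 mm high; bystander. Origin: centre of its underside.
- sherd: Loose blue and white sherd, 36 x 84 x 24 mm; bystander. Origin: centre of its underside.
- board: Square dark wooden board, 140 x 140 x 6 mm, fixed flat on the bench, to the left or right of the jig. Origin: centre of its underside, z up.
Mind the look-alikes: they are no part of the job. What is shaped like the tile but red or yellow is not meant.

How it is judged (in metres and radians):
On the way:
1. the bottle stands upright on the bench to one side of the jig and the bar is up, while the tile is still in its guides ((y of bottle in the frame of jig above 0.066 m or y of bottle in the frame of jig below -0.066 m) and angle between bottle's own z axis and vertical below 0.15 rad and height (world z) of bottle below 0.004 m and value of joint bar above 0.8 rad and x of tile in the frame of jig above -0.035 m), for 0.2 s.
At the end, for the whole second after the job is handed in: The tile lies flat (within 0.1 rad), at rest, pattern up on the wooden board, its centre within 55 mm of the board's along each side; the bar is up (over 0.8 rad); the bottle stands upright (within 0.15 rad), at rest on the bench, its axis over 66 mm to either side of the jig's middle line (x of tile in the frame of board between -0.055 and 0.055 m and y of tile in the frame of board between -0.055 and 0.055 m and z of tile in the frame of board between 0.003 and 0.01 m and angle between tile's own z axis and vertical below 0.1 rad and linear speed of each of tile, bottle below 0.02 m/s and value of joint bar above 0.8 rad and (y of bottle in the frame of jig above 0.066 m or y of bottle in the frame of jig below -0.066 m) and angle between bottle's own z axis and vertical below 0.15 rad and height (world z) of bottle below 0.004 m); the robot touches nothing.
It fails at once if the bottle is tipped over (angle between bottle's own z axis and vertical above 0.6 rad).
It fails at once if the tile is dropped (contact force between the fingers and tile below 0.05 N and height (world z) of tile above 0.03 m and linear speed of tile above 0.4 m/s).
It fails at once if the cup or the loose sherd is shifted by more than 30 mm (distance of any of cup, sherd from where it was at the start of the episode above 0.03 m).
It also fails if it takes over 54 s, if anything falls off the work surface, if the arm or the gripper's body presses on something with over 40 N, if the wrist force passes 120 N, or if a joint passes its speed limit or range.

ROBOT

A 6-joint arm with a two-finger parallel gripper is mounted at the origin on the work surface; the furniture and walls round the work are solid. World frame = base frame: x ahead of the robot, y to its left, z up, the work surface at z = 0. Lengths are in m, angles in degrees, forces in N, time in s.
With the tool pointing down it reaches from about 0.3 to 0.775 m from the base axis. Payload 14.6 kg.
Tool frame: the origin (TCP) lies on the centre line of the jaws, within the pads' length; the fingertips stand 22 mm ahead of it and the grasp point (between the pads) lies 3 mm ahead of it; z points along the fingers, y is the line along which they close (so a half turn about z gives the same grasp; the last joint's range is limited). The gripper opens to 94 mm and grips with 3 to 60 N. Pads are 16 mm wide; open, the fingers measure 119 mm over their backs; the gripper's body (75 mm by 177 mm) begins 78 mm behind the grasp point.
Start: joints at [-75.035, 17.183, 87.147, -0, 75.671, -3.816], TCP at [0.177, -0.521, 0.189] pointing down, gripper open.
Joint ranges: [-173.82, 173.82], [-45.26, 126.66], [13.44, 144.39], [-59.66, 239.66], [0, 175.72], [-146.38, 146.38]. Speed limits (degrees/s): [127.2, 127.2, 147.25, 180, 180, 180].

INTERFACE

Orientations are given as [roll, pitch, yaw] about the fixed x, y, z axes, in that order (R = Rz(yaw) Ry(pitch) Rx(roll)).
In Python, from bench import manip, eyes gives the robot as it stands.
- The arm moves only by the tool jog_arm, never from a script. Its argument "plan" is a list of rows, each an object with "xyz": the shift along the tool's x, y, z in cm, a list of three; "rot": the turn, a rotation vector about the tool's x, y, z in rad, a list of three; "fingers": the finger opening in cm, from 0 to 9.4. A call has 1 to 5 rows; each row is the pose to reach, as a shift and turn from the pose commanded when the call began, along the tool's axes at that moment; what a row does not reach only later rows make up. A row lasts 1/12 s, in which the tool goes at most 41.7 mm and 7.16 degrees, less where a joint would pass 70% of its speed; a pose out of reach is approached as far as the arm can. A call with a gripper value outside its range is refused whole. The fingers move at their own pace and stop on an object; the grip force is fixed at half the most. Time passes only in rows, so rows that repeat a pose let the fingers close. It gives the time, the measured TCP pose, the force, the opening and the grip force at its end, in the units of the state.
- manip.observe(): the state, without advancing time (a new reading comes with each control period).
- eyes.camera(name): name is "side" or "top"; returns the picture (420x560x3 uint8, red, green, blue); there is no depth.
- eyes.camera_params(name): a dict with "intrinsics" (3x3 intrinsics, pixels), "k1" (the pictures are not rectified: a ray, as slopes to the right and down, at radius r is drawn at 1 + k1 r^2 times it, then the intrinsics apply), "R" (3x3) and "t" (3): a world point X has camera coordinates R X + t. Camera axes: x right, y down, z forward; pixel columns grow to the right and rows downward; lengths in m; the calibration is good to about 2 mm. A picture is of the moment at which its call begins. camera_params takes no time and is no camera call.
- manip.sign_off(): hands the job in; it is judged then, once.
Trained networks look in the newest picture that a camera, given by its name, has taken for a name from the list of things; names that differ only in an ending like _2 or _b are one class to them, and where a whole thing is asked for, a point or a joint stands for the part that bears it (a point fixed in the world has none). Each returns a list of dicts, best first, with "confidence" (0 to 1); they miss things now and then, are a little off and sometimes report something else, mostly with a low value. They report only what shows in the picture. A call takes as long as a camera call. They do not tell look-alikes from the thing itself.
- eyes.masks_of(camera, thing): "region" (420x560 bool, what is visible of it) and "box" ([left, top, right, bottom] in pixels, round what is visible of it).
The state is a dict: "clock": time; "qpos": joint angles; "qvel": joint speeds; "joint_efforts": joint torques, N m; "tcp_pos": TCP position; "orientation": TCP orientation; "wrist_force": force on the tool from outside, world axes, zero at the start; "torque": the same for the moment, N m; "finger_gap": opening from 0.0 (shut) to 1.0 (fully open); "grip_force": force on a finger pad.
Only numpy, scipy, OpenCV 4.12 (cv2) and the standard library are available. Lean on these libraries where they do the work, as an engineer would, in place of code of your own. Each camera call takes 0.05 s, during which the arm holds its last target. There are 200 camera calls.

## Working session

There is one attempt and no reset: what is moved stays moved. The work goes in short steps, Python scripts to look and compute and a tool call to move; the robot and the scene stay as the last step left them, time stands still between calls to the robot, and variables do not carry over. Pictures are saved under pics/ and viewed, at most 10 in all, crops included, and the job is handed in when it is done.

Besides the shell and the picture viewer there is one more tool, called after "Request:" as name(argument=value, ...), one argument or row to a line, values as JSON. jog_arm: Moves the arm, as the interface text tells. Its arguments: {"type":"object","properties":{"plan":{"type":"array"}},"required":["plan"]}

```bash
mkdir -p pics; ls
python3 - <<'E'
from bench import manip, eyes
import cv2, numpy as np
o=manip.observe(); print({k:np.round(v,3).tolist() for k,v in o.items()})
ims=[]
for c in ("top","side"):
    im=eyes.camera(c); cv2.imwrite(f"pics/{c}0.png",im[:,:,::-1])
    p=eyes.camera_params(c); print(c,{k:np.round(v,4).tolist() for k,v in p.items()})
    for n in ["bottle","jig","tile","bar","bar_grip","cup","sherd","board"]:
        for d in eyes.masks_of(c,n)[:4]:
            m=d["region"]; ys,xs=np.nonzero(m)
            print(c,n,round(d["confidence"],2),np.round(d["box"]).tolist(),m.sum(),xs.mean().round(1),ys.mean().round(1))
E
```

```text
pics
{'clock': 0.0, 'qpos': [-75.033, 17.216, 87.181, -0.001, 75.67, -3.815], 'qvel': [-0.009, -0.021, -0.017, 0.056, -0.012, -0.074], 'joint_efforts': [0.002, -53.181, -35.274, 0.071, 0.024, -0.0], 'tcp_pos': [0.177, -0.52, 0.189], 'orientation': [-179.933, -0.004, 18.782], 'wrist_force': [0.622, -0.055, -0.23], 'torque': [0.026, 0.01, -0.001], 'grip_force': 0.0, 'finger_gap': 1.003}
top {'intrinsics': [[499.3942, 0.0, 280.2182], [0.0, 499.3942, 203.9227], [0.0, 0.0, 1.0]], 'k1': -0.0115, 'R': [[0.0171, -0.9995, 0.0267], [-0.9975, -0.0189, -0.0678], [0.0683, -0.0255, -0.9973]], 't': [-0.2291, 0.5395, 1.1662]}
top bottle 0.89 [269.0, 234.0, 301.0, 267.0] 876 285.3 251.5
top jig 0.93 [278.0, 157.0, 328.0, 235.0] 1778 298.3 184.3
top tile 0.9 [279.0, 174.0, 311.0, 216.0] 515 296.4 196.1
top tile 0.71 [134.0, 230.0, 180.0, 271.0] 948 156.6 251.7
top tile 0.63 [207.0, 225.0, 248.0, 259.0] 827 228.1 242.8
top bar 0.79 [281.0, 165.0, 309.0, 234.0] 621 295.9 197.6
top bar_grip 0.78 [285.0, 159.0, 311.0, 233.0] 681 295.9 197.4
top cup 0.89 [372.0, 212.0, 407.0, 240.0] 742 387.9 225.5
top cup
[... 544 characters left out ...]
, 178.0, 354.0, 237.0] 1727 334.4 210.2
side jig 0.95 [229.0, 187.0, 314.0, 227.0] 1628 262.4 208.1
side jig 0.63 [311.0, 175.0, 332.0, 188.0] 255 319.4 179.7
side jig 0.54 [163.0, 264.0, 268.0, 321.0] 4350 217.7 292.6
side tile 0.85 [255.0, 199.0, 292.0, 219.0] 307 278.6 211.2
side tile 0.71 [284.0, 301.0, 345.0, 348.0] 1808 312.2 324.1
side tile 0.56 [290.0, 245.0, 339.0, 280.0] 1094 314.6 261.4
side bar 0.73 [247.0, 188.0, 316.0, 215.0] 598 280.2 202.0
side cup 0.8 [308.0, 174.0, 331.0, 184.0] 262 319.2 179.1
side sherd 0.5 [236.0, 232.0, 254.0, 251.0] 215 241.7 241.1
side board 0.98 [163.0, 262.0, 266.0, 321.0] 4358 217.7 292.6
side board 0.5 [229.0, 188.0, 312.0, 226.0] 1723 263.6 208.5
```

Run:
```python
import cv2
t=cv2.imread("pics/top0.png")[140:290,120:420]; s=cv2.imread("pics/side0.png")[160:360,150:420]
cv2.imwrite("pics/topc.png",cv2.resize(t,(800,400),interpolation=cv2.INTER_CUBIC))
cv2.imwrite("pics/sidec.png",cv2.resize(s,(800,592),interpolation=cv2.INTER_CUBIC))
```

```text
(no output)
```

View pics/topc.png

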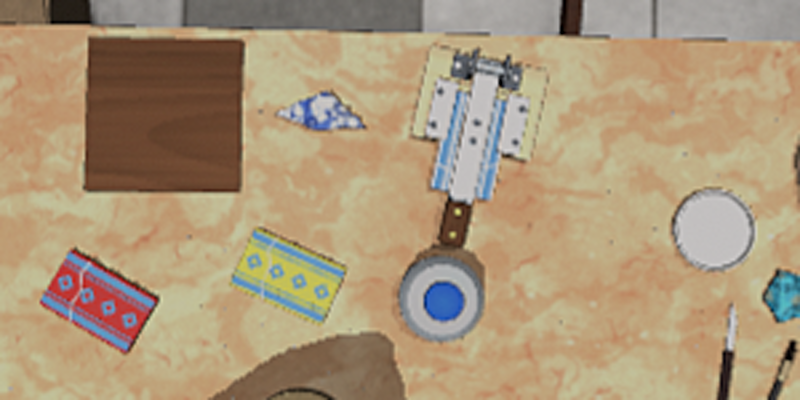

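View pics/sidec.png

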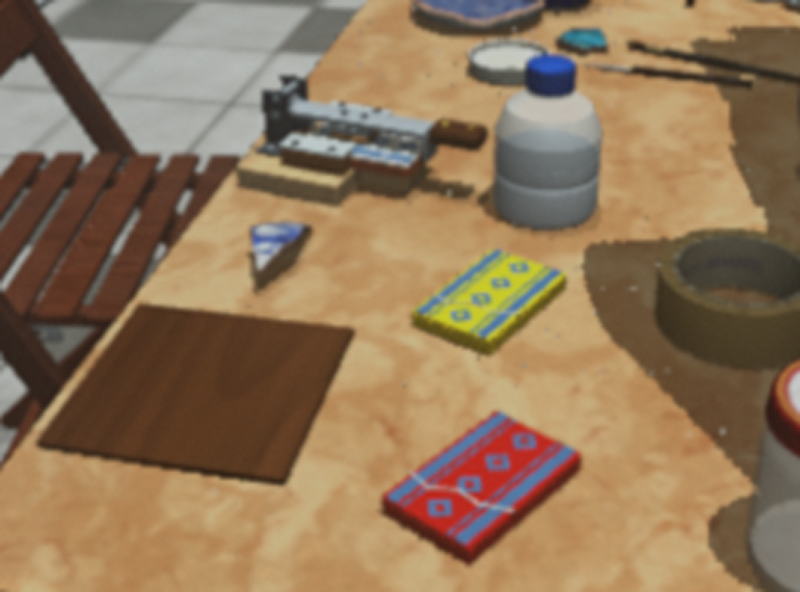

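The top crop shows the white/blue tile under the bar at about px (294,192). The bottle cap is at (286,253), the board at (181,183), the sherd at (241,182) and the cup at (388,226). The red tile at (157,252) and the yellow one at (228,243) are look-alikes. The white tile with blue bands, held in the jig, is the one meant.

```bash
cat > h.py <<'E'
from bench import manip, eyes
import cv2, numpy as np
from scipy.optimize import least_squares
from scipy.spatial.transform import Rotation as Ro
def proj(c,X):
    p=eyes.camera_params(c); K=np.array(p["intrinsics"])
    C=np.atleast_2d(X)@np.array(p["R"]).T+np.array(p["t"]); s=C[:,:2]/C[:,2:]
    s=s*(1+p["k1"]*(s**2).sum(1,keepdims=True)); return s@K[:2,:2].T+K[:2,2]
def back(c,uv,z):
    uv=np.asarray(uv,float)
    return least_squares(lambda w:proj(c,[w[0],w[1],z])[0]-uv,[.5,0]).x
def jigpts(q,P):
    P=np.atleast_2d(np.array(P,float)); R=Ro.from_euler('z',q[2]).as_matrix()
    return P@R.T+[q[0],q[1],0]
E
cat > a.py <<'E'
from h import *
top=cv2.imread("pics/top0.png"); side=cv2.imread("pics/side0.png")
f=lambda L:np.array([[120+u/2.6667-.3,140+v/2.6667-.3] for u,v in L])
P=[[.072,.055,.018],[.072,-.055,.018],[-.012,-.055,.018],[-.012,.055,.018],[-.055,.028,.03],[-.055,-.028,.03],[-.082,0,.053]]
U=f([(433,45),(549,68),(528,160),(412,137),(432,188),(490,201),(456,224)])
r=least_squares(lambda q:(proj("top",jigpts(q,P))-U).ravel(),[.6,0,0])
q=r.x; print("jig",q.round(4),np.degrees(q[2]).round(2)); print(r.fun.reshape(-1,2).round(2).tolist())
np.save("q.npy",q)
hsv=cv2.cvtColor(top,cv2.COLOR_BGR2HSV)
m=(hsv[...,0]>100)&(hsv[...,0]<125)&(hsv[...,1]>170); m[:240]=0;m[265:]=0;m[:,:270]=0;m[:,302:]=0
ys,xs=np.nonzero(m); print("cap px",xs.mean(),ys.mean(),len(xs))
b=back("top",[xs.mean(),ys.mean()],.11); print("bottle",b.round(4))
B=f([(90,37),(245,41),(242,191),(84,189)])
W=np.array([back("top",u,.006) for u in B]); print("board",W.round(3).tolist(),W.mean(0).round(4))
print("sherd",back("top",[240.5,181.8],.012),"cup",back("top",[388,225.5],.017))
d=Ro.from_euler('z',-q[2]).as_matrix()@np.array([b[0]-q[0],b[1]-q[1],0]); print("bottle in jig",d.round(4))
Q=np.vstack([P,[[-.082,0,.046],[.058,0,.045]]])
for c,im,(y0,y1,x0,x1) in (("top",top,(140,290,260,380)),("side",side,(165,255,220,370))):
    big=cv2.resize(im[y0:y1,x0:x1],None,fx=4,fy=4,interpolation=cv2.INTER_CUBIC)
    for u in np.vstack([proj(c,jigpts(q,Q)),proj(c,[[*b,.11],[*b,0]])]): cv2.circle(big,tuple(int(v) for v in (u-[x0,y0]+.5)*4),3,(0,0,255),-1)
    if c=="top": A=big
    else: Z=big
h=max(A.shape[0],Z.shape[0]); w=A.shape[1]+Z.shape[1]
out=np.zeros((h,w,3),np.uint8); out[:A.shape[0],:A.shape[1]]=A; out[:Z.shape[0],A.shape[1]:]=Z
s=min(1,800/w); cv2.imwrite("pics/fit.png",cv2.resize(out,None,fx=s,fy=s))
E
python3 a.py
```

```text
jig [ 0.5771 -0.2596 -0.1933] -11.07
[[-1.05, -0.22], [0.19, 0.83], [0.96, 0.4], [-0.52, -0.66], [-0.58, -0.12], [0.87, -0.01], [0.12, -0.21]]
cap px 285.7435897435897 252.5 156
bottle [ 0.4313 -0.231 ]
board [[0.661, 0.088], [0.66, -0.052], [0.524, -0.053], [0.523, 0.089]] [0.5917 0.018 ]
sherd [ 0.59561168 -0.12338276] cup [ 0.49698222 -0.47855303]
bottle in jig [-0.1485  0.      0.    ]
```

View pics/fit.png

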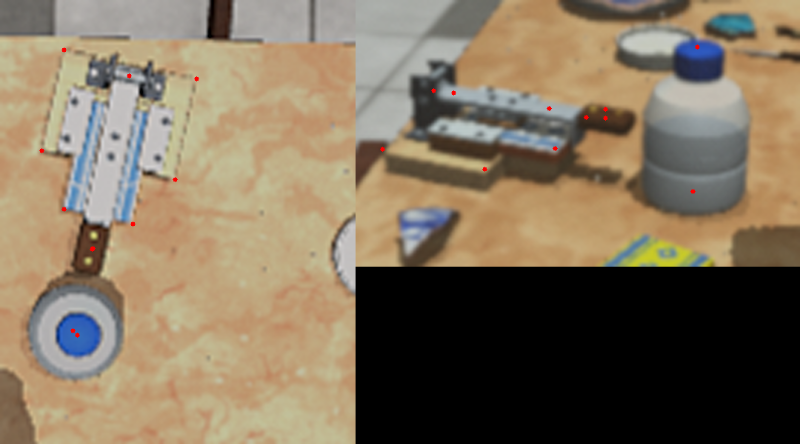

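The model's points fall on the jig, tile front, grip and cap in both views, so the fit is good and the tile under the bar is confirmed. Next I check the surroundings for obstacles and write a small move calculator.

```bash
cat >> h.py <<'E'
def tool(L,psi):  # lean back L deg, heading psi deg
    L,psi=np.radians(L),np.radians(psi)
    z=np.array([np.sin(L)*np.cos(psi),np.sin(L)*np.sin(psi),-np.cos(L)]); y=np.array([np.sin(psi),-np.cos(psi),0])
    return np.c_[np.cross(y,z),y,z]
def rel(p,R):
    o=manip.observe(); R0=Ro.from_euler('xyz',o["orientation"],degrees=True).as_matrix()
    d=R0.T@(np.array(p)-o["tcp_pos"]); w=Ro.from_matrix(R0.T@R).as_rotvec()
    print("xyz cm",(d*100).round(2).tolist(),"rot",w.round(3).tolist(),"rows>=",max(np.linalg.norm(d)/.0417,np.degrees(np.linalg.norm(w))/7.16).round(1))
E
python3 - <<'E'
from h import *
print(jigpts(np.load("q.npy"),[[-.17,-.16,0]]))
rel([.431,-.231,.17],tool(0,-11))
E
```

```text
[[ 0.37950027 -0.38393414  0.        ]]
xyz cm [33.37, -19.25, 1.95] rot [0.0, 0.0, 0.52] rows>= 9.3
```

View pics/top0.png

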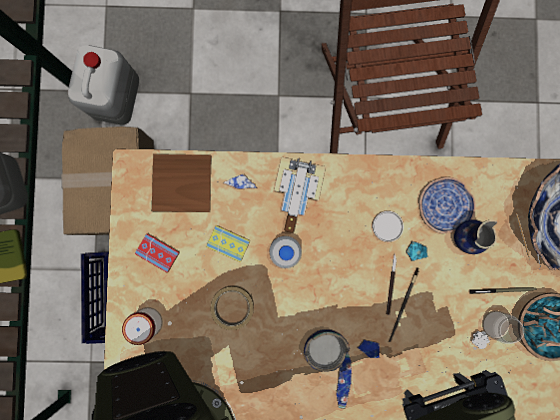

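Full top view: the tile's route to the board at (181,183) is clear of tall things. The tape roll at (232,305), the tin at (327,350) and the jar at (139,327) stay low and behind it.

Request:
jog_arm(
  plan=[
    {"xyz": [16.7,-9.6,0],"rot": [0,0,0.26],"fingers": 9.4},
    {"xyz": [16.7,-9.6,0],"rot": [0,0,0.26],"fingers": 9.4},
    {"xyz": [33.4,-19.2,0],"rot": [0,0,0.52],"fingers": 9.4},
    {"xyz": [33.4,-19.2,1],"rot": [0,0,0.52],"fingers": 9.4},
    {"xyz": [33.4,-19.2,1],"rot": [0,0,0.52],"fingers": 9.4},
  ],
)

```text
clock: 1.32
tcp_pos: [0.3077, -0.3722, 0.1867]
orientation: [180.0, -0.0, -11.4]
wrist_force: [1.2, 0.3, -0.5]
finger_gap: 0.999
grip_force: 0.0
```

Run:
```python
from h import *
o=manip.observe();print(o["tcp_pos"],o["orientation"])
rel([.431,-.231,.17],tool(0,-11))
```

```text
[ 0.30773221 -0.3721937   0.18669919] [ 1.79976317e+02 -2.27157900e-02 -1.14226358e+01]
xyz cm [9.29, -16.28, 1.67] rot [0.0, -0.0, -0.007] rows>= 4.5
```

Request:
jog_arm(
  plan=[
    {"xyz": [9.3,-16.3,1.5],"rot": [0,0,0],"fingers": 9.4},
    {"xyz": [9.3,-16.3,1.5],"rot": [0,0,0],"fingers": 9.4},
    {"xyz": [9.3,-16.3,1.5],"rot": [0,0,0],"fingers": 9.4},
    {"xyz": [9.3,-16.3,1.5],"rot": [0,0,0],"fingers": 9.4},
    {"xyz": [9.3,-16.3,1.5],"rot": [0,0,0],"fingers": 9.4},
  ],
)

```text
clock: 1.73
tcp_pos: [0.4313, -0.2281, 0.1714]
orientation: [-180.0, -0.0, -10.9]
wrist_force: [0.3, -0.3, 0.1]
finger_gap: 0.998
grip_force: 0.0
```

Request:
jog_arm(
  plan=[
    {"xyz": [0,0,0],"rot": [0,0,0],"fingers": 9.4},
    {"xyz": [0,0,0],"rot": [0,0,0],"fingers": 9.4},
  ],
)

```text
clock: 1.9
tcp_pos: [0.4298, -0.2305, 0.1715]
orientation: [180.0, 0.0, -10.9]
wrist_force: [-0.8, 0.5, -0.4]
finger_gap: 0.999
grip_force: 0.0
```

Run:
```python
from h import *
rel([.4315,-.231,.116],tool(0,-11))
```

```text
xyz cm [0.17, 0.02, 5.55] rot [0.0, 0.0, 0.002] rows>= 1.3
```

Request:
jog_arm(
  plan=[
    {"xyz": [0.15,0,3],"rot": [0,0,0],"fingers": 9.4},
    {"xyz": [0.15,0,5.5],"rot": [0,0,0],"fingers": 9.4},
    {"xyz": [0.15,0,5.5],"rot": [0,0,0],"fingers": 6},
    {"xyz": [0.15,0,5.5],"rot": [0,0,0],"fingers": 3},
    {"xyz": [0.15,0,5.5],"rot": [0,0,0],"fingers": 2},
  ],
)

```text
clock: 2.32
tcp_pos: [0.4311, -0.2324, 0.118]
orientation: [180.0, -0.1, -11.1]
wrist_force: [-0.1, -0.5, 0.1]
finger_gap: 0.826
grip_force: 0.0
```

Request:
jog_arm(
  plan=[
    {"xyz": [0,0,0],"rot": [0,0,0],"fingers": 2},
    {"xyz": [0,0,0],"rot": [0,0,0],"fingers": 2},
    {"xyz": [0,0,0],"rot": [0,0,0],"fingers": 2},
    {"xyz": [0,0,0],"rot": [0,0,0],"fingers": 2},
  ],
)

```text
clock: 2.65
tcp_pos: [0.4311, -0.2316, 0.1171]
orientation: [180.0, -0.0, -11.0]
wrist_force: [1.1, 0.2, -0.5]
finger_gap: 0.538
grip_force: 0.0
```

Request:
jog_arm(
  plan=[
    {"xyz": [0,0,0],"rot": [0,0,0],"fingers": 2},
    {"xyz": [0,0,0],"rot": [0,0,0],"fingers": 2},
    {"xyz": [0,0,0],"rot": [0,0,0],"fingers": 2},
    {"xyz": [0,0,0],"rot": [0,0,0],"fingers": 2},
    {"xyz": [0,0,0],"rot": [0,0,0],"fingers": 2},
  ],
)

```text
clock: 3.07
tcp_pos: [0.431, -0.2314, 0.1165]
orientation: [-180.0, 0.0, -11.0]
wrist_force: [-0.4, -0.3, -0.0]
finger_gap: 0.22
grip_force: 0.0
```

Run:
```python
from h import *
o=manip.observe();print(o["finger_gap"],o["grip_force"],o["tcp_pos"])
rel([.38,-.384,o["tcp_pos"][2]+.02],tool(0,-11))
```

```text
0.21989108394341342 0.0 [ 0.43095429 -0.23142888  0.11651819]
xyz cm [-2.09, 15.95, -2.0] rot [-0.0, 0.0, -0.0] rows>= 3.9
```

The gap has closed past the cap's width with no grip force, so I look.

Run:
```python
from h import *
S=[]
for c in("top","side"):
    im=eyes.camera(c)[:,:,::-1].copy(); o=manip.observe()
    u=proj(c,o["tcp_pos"])[0]; tip=proj(c,o["tcp_pos"]-np.array([0,0,.022]))[0]; print(c,u,tip)
    y,x=(170,230) if c=="top" else (120,260)
    S.append(cv2.resize(im[y:y+120,x:x+130],(400,369),interpolation=cv2.INTER_CUBIC))
print(o["finger_gap"],o["grip_force"])
cv2.imwrite("pics/g1.png",np.hstack(S))
```

```text
top [286.04876078 252.75497121] [285.66844494 252.45991244]
side [335.12788998 177.33391641] [334.82535109 187.56953523]
0.2146312332012805 0.0
```

View pics/g1.png

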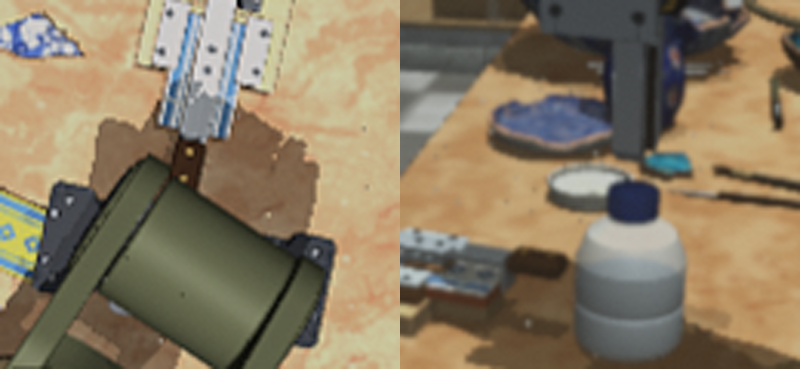

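Run:
```python
from h import *
o=manip.observe(); p=o["tcp_pos"]; print(p,o["qpos"])
jy=np.array([.19,.98,0])
for z in(.0945,.12,.14,.16,.19): print(z,[proj("side",[*(p+s*jy)[:2],z])[0].round(1).tolist() for s in(.0,.01,.022)])
im=eyes.camera("side")[:,:,::-1]
cv2.imwrite("pics/g2.png",cv2.resize(im[100:250,260:400],(560,600),interpolation=cv2.INTER_CUBIC))
```

```text
[ 0.43092547 -0.23142108  0.11648676] [-3.25288678e+01  1.38726391e+01  1.01677112e+02  7.27664293e-04
  6.44591813e+01  6.84810864e+01]
0.0945 [[334.8, 187.6], [333.3, 189.4], [331.3, 191.6]]
0.12 [[335.2, 175.7], [333.6, 177.4], [331.6, 179.5]]
0.14 [[335.4, 166.2], [333.8, 167.8], [331.9, 169.8]]
0.16 [[335.7, 156.4], [334.1, 158.0], [332.1, 159.9]]
0.19 [[336.1, 141.5], [334.5, 142.9], [332.5, 144.7]]
```

View pics/g2.png

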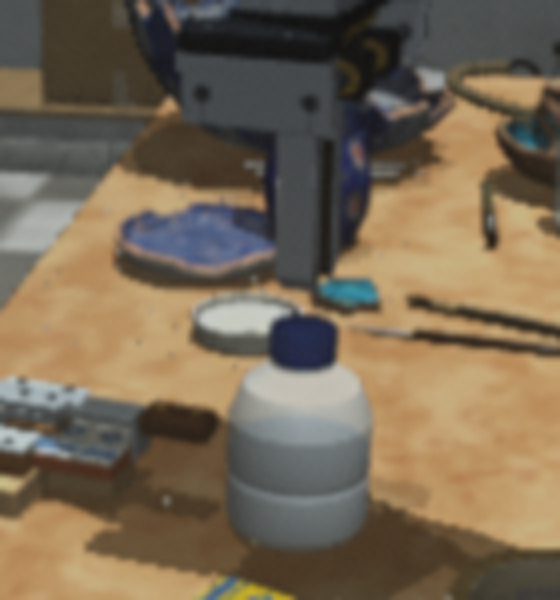

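Side view: the near fingertip ends at about px (334.5,171). The reported TCP would put it at about (331,191), so the fingers really sit about 40 mm higher than the state says, above the cap. I raise and lean the tool so that both cameras see both fingertips, then measure the offset.

Request:
jog_arm(
  plan=[
    {"xyz": [0,0,-4],"rot": [0,0,0],"fingers": 9.4},
    {"xyz": [0,0,-8],"rot": [0,0,0],"fingers": 9.4},
    {"xyz": [0,0,-12],"rot": [0,0,0],"fingers": 9.4},
    {"xyz": [0,0,-12],"rot": [0,0,0],"fingers": 9.4},
  ],
)

```text
clock: 3.55
tcp_pos: [0.4329, -0.2326, 0.244]
orientation: [179.8, -0.6, -11.0]
wrist_force: [0.2, -0.2, 1.1]
finger_gap: 0.46
grip_force: 0.0
```

Run:
```python
from h import *
rel([.40,-.25,.24],tool(35,-11))
```

```text
xyz cm [-2.9, 2.33, 0.38] rot [0.004, 0.601, 0.001] rows>= 4.8
```

Request:
jog_arm(
  plan=[
    {"xyz": [-3,2,0.4],"rot": [0,0.6,0],"fingers": 9.4},
    {"xyz": [-3,2,0.4],"rot": [0,0.6,0],"fingers": 9.4},
    {"xyz": [-3,2,0.4],"rot": [0,0.6,0],"fingers": 9.4},
    {"xyz": [-3,2,0.4],"rot": [0,0.6,0],"fingers": 9.4},
    {"xyz": [-3,2,0.4],"rot": [0,0.6,0],"fingers": 9.4},
  ],
)

```text
clock: 3.97
tcp_pos: [0.3971, -0.2457, 0.2328]
orientation: [179.8, -34.8, -11.1]
wrist_force: [-0.2, 0.2, 0.5]
finger_gap: 0.812
grip_force: 0.0
```

Request:
jog_arm(
  plan=[
    {"xyz": [0,0,0],"rot": [0,0,0],"fingers": 9.4},
    {"xyz": [0,0,0],"rot": [0,0,0],"fingers": 9.4},
    {"xyz": [0,0,0],"rot": [0,0,0],"fingers": 9.4},
  ],
)

```text
clock: 4.22
tcp_pos: [0.398, -0.2458, 0.2331]
orientation: [180.0, -34.3, -11.0]
wrist_force: [0.4, -0.2, -1.1]
finger_gap: 0.991
grip_force: 0.0
```

Run:
```python
from h import *
S=[]
o=manip.observe(); R=Ro.from_euler('xyz',o["orientation"],degrees=True).as_matrix(); p=o["tcp_pos"]; print(p,o["orientation"],o["finger_gap"])
T=np.array([p+R@[0,s*.047,.022] for s in(-1,1)])
for c,(y,x) in(("top",(150,200)),("side",(60,240))):
    im=eyes.camera(c)[:,:,::-1].copy(); cv2.imwrite(f"pics/lean_{c}.png",im)
    big=cv2.resize(im[y:y+150,x:x+150],(600,600),interpolation=cv2.INTER_CUBIC)[:, 100:500]
    for u in proj(c,T): cv2.circle(big,tuple(int(v) for v in (u-[x,y]+.5)*4-[100,0]),3,(0,0,255),-1); print(c,u)
    S.append(big)
cv2.imwrite("pics/lean.png",np.hstack(S))
```

```text
[ 0.39796936 -0.2457625   0.23312447] [179.96451582 -34.27505923 -11.00062664] 0.9913440130230322
top [272.96562192 260.00866468]
top [319.48059736 269.89052893]
side [340.95665617 133.24492724]
side [354.97984863 121.47443771]
```

View pics/lean.png

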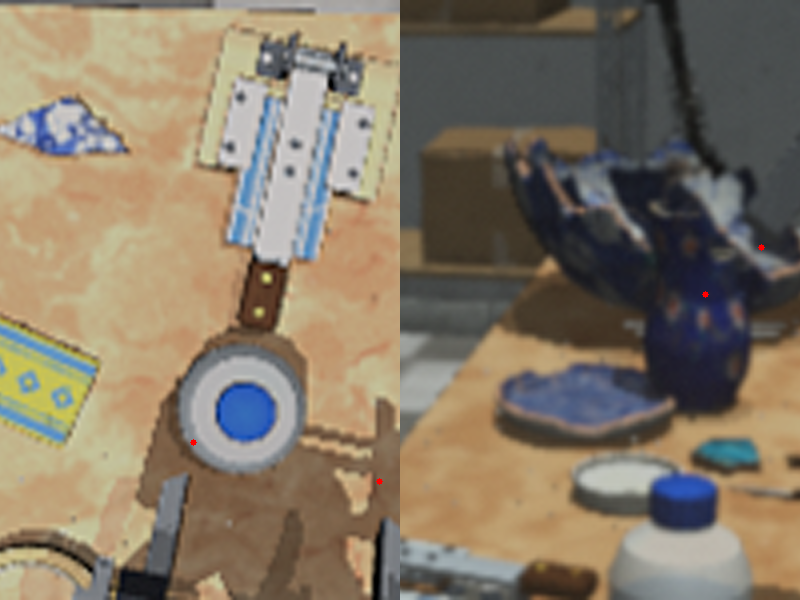

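Run:
```python
from h import *
o=manip.observe(); R=Ro.from_euler('xyz',o["orientation"],degrees=True).as_matrix(); p=o["tcp_pos"]
for d in(.03,.036,.04,.044,.05):
    print(d,[[proj(c,p+R@[0,s*.053,.022-d])[0].round(1).tolist() for s in(-1,1)] for c in("top","side")])
a=cv2.imread("pics/lean_side.png");b=cv2.imread("pics/side0.png")
a2=cv2.imread("pics/lean_top.png");b2=cv2.imread("pics/top0.png")
D=(cv2.absdiff(a,b).max(2)>25).astype(np.uint8)
ys,xs=np.nonzero(D[:170]); 
print("side diff extents",xs.min(),xs.max(),ys.max()); 
for r in range(80,170,5):
    x=np.nonzero(D[r])[0]; print(r,(x.min(),x.max(),len(x)) if len(x) else None)
A=cv2.resize(a[40:190,310:430],(480,600),interpolation=cv2.INTER_CUBIC)
B=cv2.resize(a2[240:320,250:330],(320,320),interpolation=cv2.INTER_CUBIC)
out=np.zeros((600,800,3),np.uint8); out[:,:480]=A; out[:320,480:]=B
cv2.imwrite("pics/lean2.png",out)
```

```text
0.03 [[[268.1, 268.4], [322.0, 279.8]], [[349.3, 121.6], [364.3, 109.5]]]
0.036 [[[267.7, 270.3], [321.9, 281.7]], [[351.2, 119.0], [366.1, 107.1]]]
0.04 [[[267.5, 271.6], [321.8, 283.1]], [[352.5, 117.3], [367.3, 105.5]]]
0.044 [[[267.2, 272.9], [321.8, 284.4]], [[353.8, 115.5], [368.5, 104.0]]]
0.05 [[[266.9, 274.8], [321.7, 286.4]], [[355.8, 112.9], [370.3, 101.6]]]
side diff extents 350 559 169
80 (np.int64(399), np.int64(555), 105)
85 (np.int64(385), np.int64(556), 109)
90 (np.int64(381), np.int64(555), 107)
95 (np.int64(378), np.int64(554), 98)
100 (np.int64(374), np.int64(554), 89)
105 (np.int64(370), np.int64(553), 66)
110 (np.int64(352), np.int64(554), 64)
115 (np.int64(350), np.int64(556), 68)
120 (np.int64(463), np.int64(556), 63)
125 (np.int64(462), np.int64(557), 66)
130 (np.int64(462), np.int64(556), 69)
135 (np.int64(462), np.int64(557), 73)
140 (np.int64(461), np.int64(557), 82)
145 (np.int64(461), np.int64(555), 86)
150 (np.int64(461), np.int64(556), 92)
155 (np.int64(461), np.int64(558), 92)
160 (np.int64(461), np.int64(555), 86)
165 (np.int64(461), np.int64(555), 84)
```

View pics/lean2.png

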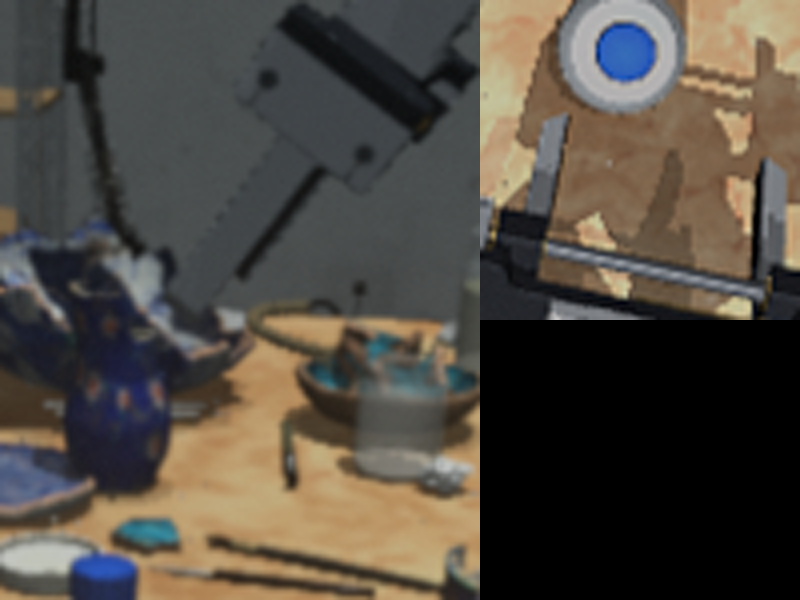

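Run:
```python
from h import *
o=manip.observe(); R=Ro.from_euler('xyz',o["orientation"],degrees=True).as_matrix(); p=o["tcp_pos"]
p1=np.array([.43093,-.23142,.1165]); R1=tool(0,-11)
obs=[("top",p,R,[.008,-.053,.022],(268.7,269.2)),("top",p,R,[.008,.053,.022],(323.3,279.9)),("side",p,R,[0,-.0595,.022],(357.2,113.8)),("side",p1,R1,[0,-.0225,.022],(334.2,170.5))]
for name,f in (("tool",lambda R,e:R@e),("world",lambda R,e:e)):
    r=least_squares(lambda e:np.concatenate([proj(c,P+Q@np.array(k)+f(Q,e))[0]-u for c,P,Q,k,u in obs]),[0,0,-.04])
    print(name,(r.x*1000).round(1),r.fun.reshape(-1,2).round(1).tolist())
```

```text
tool [ -0.9   2.2 -45.8] [[0.2, 1.6], [0.5, 2.5], [-3.0, 1.8], [-1.6, -1.1]]
world [-20.9   4.   43.4] [[-0.3, -1.2], [0.3, -0.3], [-6.2, -1.6], [8.2, 1.8]]
```

The fit shows a fixed offset along the tool: the fingertips are about 42 ± 4 mm further back than stated. I get the exact value by touching the free bench gently, to the right of the jig.

Run:
```python
from h import *
rel([.39,-.37,.06],tool(0,-11))
```

```text
xyz cm [-8.46, 12.38, 15.16] rot [0.0, -0.599, 0.001] rows>= 5.1
```

Run:
```python
from h import *
rel([.385,-.38,.2],tool(0,-11))
```

```text
xyz cm [-0.82, 13.46, 3.43] rot [0.0, -0.599, 0.001] rows>= 4.8
```

Request:
jog_arm(
  plan=[
    {"xyz": [-0.8,13.5,3.4],"rot": [0,-0.6,0],"fingers": 9.4},
    {"xyz": [-0.8,13.5,3.4],"rot": [0,-0.6,0],"fingers": 9.4},
    {"xyz": [-0.8,13.5,3.4],"rot": [0,-0.6,0],"fingers": 9.4},
    {"xyz": [-0.8,13.5,3.4],"rot": [0,-0.6,0],"fingers": 9.4},
    {"xyz": [-0.8,13.5,3.4],"rot": [0,-0.6,0],"fingers": 9.4},
  ],
)

```text
clock: 4.73
tcp_pos: [0.3841, -0.3833, 0.1987]
orientation: [179.9, 0.5, -11.2]
wrist_force: [-0.6, 0.5, -0.8]
finger_gap: 0.999
grip_force: 0.0
```

Request:
jog_arm(
  plan=[
    {"xyz": [0,0,4],"rot": [0,0,0],"fingers": 9.4},
    {"xyz": [0,0,8],"rot": [0,0,0],"fingers": 9.4},
    {"xyz": [0,0,12],"rot": [0,0,0],"fingers": 9.4},
    {"xyz": [0,0,15],"rot": [0,0,0],"fingers": 9.4},
    {"xyz": [0,0,17],"rot": [0,0,0],"fingers": 9.4},
  ],
)

```text
clock: 5.15
tcp_pos: [0.3839, -0.3792, 0.0262]
orientation: [-179.9, 0.3, -11.0]
wrist_force: [0.0, 0.4, 0.0]
finger_gap: 1.0
grip_force: 0.0
```

Request:
jog_arm(
  plan=[
    {"xyz": [0,0,1.5],"rot": [0,0,0],"fingers": 9.4},
    {"xyz": [0,0,1.7],"rot": [0,0,0],"fingers": 9.4},
    {"xyz": [0,0,1.9],"rot": [0,0,0],"fingers": 9.4},
    {"xyz": [0,0,2.1],"rot": [0,0,0],"fingers": 9.4},
  ],
)

```text
clock: 5.48
tcp_pos: [0.385, -0.3807, 0.0096]
orientation: [179.9, -0.0, -11.0]
wrist_force: [0.3, 0.0, 0.6]
finger_gap: 0.998
grip_force: 0.0
```

Request:
jog_arm(
  plan=[
    {"xyz": [0,0,0.8],"rot": [0,0,0],"fingers": 9.4},
    {"xyz": [0,0,1.2],"rot": [0,0,0],"fingers": 9.4},
    {"xyz": [0,0,1.4],"rot": [0,0,0],"fingers": 9.4},
    {"xyz": [0,0,1.6],"rot": [0,0,0],"fingers": 9.4},
    {"xyz": [0,0,1.8],"rot": [0,0,0],"fingers": 9.4},
  ],
)

```text
clock: 5.9
tcp_pos: [0.3843, -0.3804, -0.009]
orientation: [180.0, -0.0, -11.0]
wrist_force: [-0.0, -0.4, -0.1]
finger_gap: 0.997
grip_force: 0.0
```

Request:
jog_arm(
  plan=[
    {"xyz": [0,0,0.15],"rot": [0,0,0],"fingers": 9.4},
    {"xyz": [0,0,0.3],"rot": [0,0,0],"fingers": 9.4},
    {"xyz": [0,0,0.4],"rot": [0,0,0],"fingers": 9.4},
  ],
)

```text
clock: 6.15
tcp_pos: [0.3843, -0.3803, -0.0131]
orientation: [180.0, -0.0, -11.0]
wrist_force: [-0.0, -1.0, -0.4]
finger_gap: 1.004
grip_force: 0.0
```

Request:
jog_arm(
  plan=[
    {"xyz": [0,0,0.1],"rot": [0,0,0],"fingers": 9.4},
    {"xyz": [0,0,0.2],"rot": [0,0,0],"fingers": 9.4},
    {"xyz": [0,0,0.3],"rot": [0,0,0],"fingers": 9.4},
  ],
)

```text
clock: 6.4
tcp_pos: [0.3843, -0.3804, -0.0158]
orientation: [180.0, -0.0, -11.0]
wrist_force: [-3.4, 5.2, 20.6]
finger_gap: 1.002
grip_force: 10.1
```

Request:
jog_arm(
  plan=[
    {"xyz": [0,0,0.1],"rot": [0,0,0],"fingers": 9.4},
    {"xyz": [0,0,0.2],"rot": [0,0,0],"fingers": 9.4},
  ],
)

```text
clock: 6.57
tcp_pos: [0.3845, -0.3805, -0.016]
orientation: [180.0, -0.0, -11.0]
wrist_force: [-11.4, 14.0, 44.1]
finger_gap: 1.0
grip_force: 21.8
```

Contact is at reported z = -15.5 mm, so the true TCP lies 37.5 mm behind the reported one along the tool axis. I correct for that from here on.

Request:
jog_arm(
  plan=[
    {"xyz": [0,0,-4],"rot": [0,0,0],"fingers": 9.4},
    {"xyz": [0,0,-8],"rot": [0,0,0],"fingers": 9.4},
    {"xyz": [0,0,-12],"rot": [0,0,0],"fingers": 9.4},
    {"xyz": [0,0,-15],"rot": [0,0,0],"fingers": 9.4},
    {"xyz": [0,0,-15],"rot": [0,0,0],"fingers": 9.4},
  ],
)

```text
clock: 6.98
tcp_pos: [0.386, -0.3822, 0.1384]
orientation: [179.7, -0.4, -11.0]
wrist_force: [-0.4, -0.3, 0.5]
finger_gap: 0.996
grip_force: 0.0
```

```bash
cat >> h.py <<'E'
D=.0375
def true():
    o=manip.observe(); R=Ro.from_euler('xyz',o["orientation"],degrees=True).as_matrix()
    return o["tcp_pos"]-D*R[:,2],R,o
def rel(p,R,say=True):
    t,R0,o=true(); d=R0.T@(np.array(p)+D*R[:,2]-o["tcp_pos"]); w=Ro.from_matrix(R0.T@R).as_rotvec()
    print("xyz cm",(d*100).round(2).tolist(),"rot",w.round(3).tolist(),"rows>=",max(np.linalg.norm(d)/.0417,np.degrees(np.linalg.norm(w))/7.16).round(1))
E
python3 - <<'E'
from h import *
print(true()[0]); rel([.4315,-.231,.165],tool(0,-11)); rel([.4315,-.231,.1155],tool(0,-11))
E
```

```text
[ 0.38573966 -0.38191587  0.17591298]
xyz cm [1.57, -15.72, 1.01] rot [0.006, -0.008, -0.0] rows>= 3.8
xyz cm [1.53, -15.75, 5.96] rot [0.006, -0.008, -0.0] rows>= 4.1
```

Request:
jog_arm(
  plan=[
    {"xyz": [1.7,-15.6,0.3],"rot": [0,0,0],"fingers": 7},
    {"xyz": [1.7,-15.6,0.3],"rot": [0,0,0],"fingers": 7},
    {"xyz": [1.7,-15.6,0.3],"rot": [0,0,0],"fingers": 7},
    {"xyz": [1.7,-15.6,0.3],"rot": [0,0,0],"fingers": 7},
    {"xyz": [1.7,-15.6,0.3],"rot": [0,0,0],"fingers": 7},
  ],
)

```text
clock: 7.4
tcp_pos: [0.4316, -0.2261, 0.1286]
orientation: [-179.9, 0.0, -10.8]
wrist_force: [0.4, -0.2, -0.5]
finger_gap: 0.75
grip_force: 0.0
```

Request:
jog_arm(
  plan=[
    {"xyz": [0,0,0],"rot": [0,0,0],"fingers": 6},
    {"xyz": [0,0,0],"rot": [0,0,0],"fingers": 6},
    {"xyz": [0,0,2],"rot": [0,0,0],"fingers": 6},
    {"xyz": [0,0,4],"rot": [0,0,0],"fingers": 6},
    {"xyz": [0,0,5],"rot": [0,0,0],"fingers": 6},
  ],
)

```text
clock: 7.82
tcp_pos: [0.4296, -0.2311, 0.0769]
orientation: [-180.0, 0.1, -11.1]
wrist_force: [0.0, -0.1, -0.3]
finger_gap: 0.637
grip_force: 0.0
```

Request:
jog_arm(
  plan=[
    {"xyz": [0,0,0],"rot": [0,0,0],"fingers": 2},
    {"xyz": [0,0,0],"rot": [0,0,0],"fingers": 2},
    {"xyz": [0,0,0],"rot": [0,0,0],"fingers": 2},
    {"xyz": [0,0,0],"rot": [0,0,0],"fingers": 2},
    {"xyz": [0,0,0],"rot": [0,0,0],"fingers": 2},
  ],
)

```text
clock: 8.23
tcp_pos: [0.4311, -0.2308, 0.0798]
orientation: [180.0, -0.1, -11.0]
wrist_force: [-0.4, -0.2, 3.0]
finger_gap: 0.352
grip_force: 30.0
```

Request:
jog_arm(
  plan=[
    {"xyz": [0,0,-1.2],"rot": [0,0,0],"fingers": 2},
    {"xyz": [-0.3,2,-2.5],"rot": [0,0,0],"fingers": 2},
    {"xyz": [-0.8,5,-2.5],"rot": [0,0,0],"fingers": 2},
    {"xyz": [-1.2,8.5,-2.5],"rot": [0,0,0],"fingers": 2},
    {"xyz": [-1.6,12,-2.5],"rot": [0,0,0],"fingers": 2},
  ],
)

```text
clock: 8.65
tcp_pos: [0.3918, -0.3463, 0.1047]
orientation: [180.0, -0.1, -10.9]
wrist_force: [0.4, 0.2, -2.1]
finger_gap: 0.355
grip_force: 30.0
```

Request:
jog_arm(
  plan=[
    {"xyz": [-0.3,2.5,0],"rot": [0,0,0],"fingers": 2},
    {"xyz": [-0.5,4,0],"rot": [0,0,0],"fingers": 2},
    {"xyz": [-0.5,4,0],"rot": [0,0,0],"fingers": 2},
    {"xyz": [-0.5,4,1],"rot": [0,0,0],"fingers": 2},
    {"xyz": [-0.5,4,1.8],"rot": [0,0,0],"fingers": 2},
  ],
)

```text
clock: 9.07
tcp_pos: [0.3799, -0.3824, 0.0851]
orientation: [-180.0, -0.0, -11.0]
wrist_force: [-0.3, -0.6, -1.3]
finger_gap: 0.353
grip_force: 30.0
```

Request:
jog_arm(
  plan=[
    {"xyz": [0,0,0.2],"rot": [0,0,0],"fingers": 2},
    {"xyz": [0,0,0.4],"rot": [0,0,0],"fingers": 2},
    {"xyz": [0,0,0.6],"rot": [0,0,0],"fingers": 2},
    {"xyz": [0,0,0.6],"rot": [0,0,0],"fingers": 2},
  ],
)

```text
clock: 9.4
tcp_pos: [0.3799, -0.3831, 0.0801]
orientation: [180.0, -0.0, -11.0]
wrist_force: [-0.0, -0.5, -1.1]
finger_gap: 0.357
grip_force: 30.0
```

Request:
jog_arm(
  plan=[
    {"xyz": [0,0,0.1],"rot": [0,0,0],"fingers": 2},
    {"xyz": [0,0,0.1],"rot": [0,0,0],"fingers": 5},
    {"xyz": [0,0,0.1],"rot": [0,0,0],"fingers": 6},
    {"xyz": [0,0,0.1],"rot": [0,0,0],"fingers": 6},
    {"xyz": [0,0,0.1],"rot": [0,0,0],"fingers": 6},
  ],
)

```text
clock: 9.82
tcp_pos: [0.3796, -0.3834, 0.0789]
orientation: [-180.0, 0.0, -11.0]
wrist_force: [0.4, 0.3, -0.8]
finger_gap: 0.604
grip_force: 0.0
```

Request:
jog_arm(
  plan=[
    {"xyz": [0,0,-2],"rot": [0,0,0],"fingers": 6},
    {"xyz": [0,0,-6],"rot": [0,0,0],"fingers": 6},
    {"xyz": [0,0,-10],"rot": [0,0,0],"fingers": 6},
    {"xyz": [0,0,-10],"rot": [0,0,0],"fingers": 6},
  ],
)

```text
clock: 10.15
tcp_pos: [0.3813, -0.3854, 0.1864]
orientation: [179.6, -0.5, -11.0]
wrist_force: [-0.3, -0.6, 0.7]
finger_gap: 0.641
grip_force: 0.0
```

Run:
```python
from h import *
q=np.load("q.npy"); psi=np.degrees(q[2])
# grip: grasp point at grip middle; TCP 3mm behind; lean 45 ; stage back 10 cm
for back_ in (.09,0):
    L=45; R=tool(L,psi); g=jigpts(q,[-.082,0,.046])[0]
    t=g-(.003+back_)*R[:,2]; print(t.round(3)); rel(t,R)
print(true()[0])
im=eyes.camera("side");d=eyes.masks_of("side","bottle")
print([(x["confidence"],x["box"]) for x in d], proj("side",[[.38,-.383,.0],[.38,-.383,.11]]))
```

```text
[ 0.432 -0.231  0.112]
xyz cm [4.6, -16.17, 10.05] rot [0.006, 0.777, 0.004] rows>= 6.2
[ 0.495 -0.243  0.048]
xyz cm [10.91, -16.2, 16.47] rot [0.006, 0.777, 0.004] rows>= 6.2
[ 0.38106641 -0.38508961  0.22394782]
[(0.76, [346.9, 155.0, 382.5, 209.8]), (0.32, [255.2, 202.0, 291.9, 217.5])] [[362.84716345 201.4098625 ]
 [365.46604265 157.66148831]]
```

The bottle stands upright at its new place: mask box 347–382 × 155–210, against a predicted axis from (363,201) to (365,158). Now the bar.

Run:
```python
from h import *
q=np.load("q.npy"); psi=np.degrees(q[2]); R=tool(45,psi)
rel(jigpts(q,[-.088,0,.049])[0]-.083*R[:,2],R)
```

```text
xyz cm [4.93, -16.0, 9.89] rot [0.001, 0.783, 0.002] rows>= 6.3
```

Request:
jog_arm(
  plan=[
    {"xyz": [1,-4,0],"rot": [0,0.12,0],"fingers": 6},
    {"xyz": [2,-8,0],"rot": [0,0.24,0],"fingers": 6},
    {"xyz": [3,-12,2],"rot": [0,0.36,0],"fingers": 6},
    {"xyz": [4,-16,4],"rot": [0,0.48,0],"fingers": 6},
    {"xyz": [4.9,-16,7],"rot": [0,0.6,0],"fingers": 6},
  ],
)

```text
clock: 10.67
tcp_pos: [0.4559, -0.2317, 0.1195]
orientation: [-179.5, -32.5, -10.8]
wrist_force: [1.4, 0.4, 0.3]
finger_gap: 0.635
grip_force: 0.0
```

Run:
```python
from h import *
q=np.load("q.npy"); psi=np.degrees(q[2]); R=tool(45,psi)
rel(jigpts(q,[-.088,0,.049])[0]-.083*R[:,2],R)
```

```text
xyz cm [-1.71, 0.43, 3.45] rot [-0.011, 0.218, 0.003] rows>= 1.7
```

Request:
jog_arm(
  plan=[
    {"xyz": [-1,0.2,2],"rot": [0,0.1,0],"fingers": 6},
    {"xyz": [-1,0.2,2],"rot": [0,0.19,0],"fingers": 6},
    {"xyz": [-1,0.2,2],"rot": [0,0.19,0],"fingers": 6},
    {"xyz": [-1,0.2,2],"rot": [0,0.19,0],"fingers": 6},
  ],
)

```text
clock: 11.0
tcp_pos: [0.4576, -0.237, 0.0963]
orientation: [-179.4, -43.1, -11.0]
wrist_force: [0.2, 0.2, 0.3]
finger_gap: 0.638
grip_force: 0.0
```

Run:
```python
from h import *
q=np.load("q.npy"); psi=np.degrees(q[2]); R=tool(45,psi)
rel(jigpts(q,[-.088,0,.049])[0]-.003*R[:,2],R); print(true()[2]["orientation"])
```

```text
xyz cm [-0.68, 0.03, 9.2] rot [-0.012, 0.033, 0.001] rows>= 2.2
[-179.35685724  -43.12893663  -10.98255474]
```

Request:
jog_arm(
  plan=[
    {"xyz": [-0.7,0,3],"rot": [-0.012,0.03,0],"fingers": 6},
    {"xyz": [-0.7,0,6],"rot": [-0.012,0.03,0],"fingers": 6},
    {"xyz": [-0.7,0,8],"rot": [-0.012,0.03,0],"fingers": 6},
    {"xyz": [-0.7,0,9.2],"rot": [-0.012,0.03,0],"fingers": 6},
    {"xyz": [-0.7,0,9.2],"rot": [-0.012,0.03,0],"fingers": 6},
  ],
)

```text
clock: 11.42
tcp_pos: [0.5152, -0.2463, 0.0224]
orientation: [-179.9, -44.6, -11.0]
wrist_force: [0.6, 0.8, -0.5]
finger_gap: 0.638
grip_force: 0.0
```

Request:
jog_arm(
  plan=[
    {"xyz": [0,0,0],"rot": [0,0,0],"fingers": 1},
    {"xyz": [0,0,0],"rot": [0,0,0],"fingers": 1},
    {"xyz": [0,0,0],"rot": [0,0,0],"fingers": 1},
    {"xyz": [0,0,0],"rot": [0,0,0],"fingers": 1},
    {"xyz": [0,0,0],"rot": [0,0,0],"fingers": 1},
  ],
)

```text
clock: 11.83
tcp_pos: [0.5158, -0.2477, 0.0274]
orientation: [179.9, -45.0, -10.9]
wrist_force: [-0.3, 0.1, 0.4]
finger_gap: 0.32
grip_force: 0.0
```

Request:
jog_arm(
  plan=[
    {"xyz": [0,0,0],"rot": [0,0,0],"fingers": 1},
    {"xyz": [0,0,0],"rot": [0,0,0],"fingers": 1},
  ],
)

```text
clock: 12.0
tcp_pos: [0.5162, -0.2458, 0.0272]
orientation: [-179.9, -45.0, -10.8]
wrist_force: [-3.3, 14.5, 9.5]
finger_gap: 0.252
grip_force: 30.0
```

```bash
cat > arc.py <<'E'
from h import *
import sys
q=np.load("q.npy"); t,R0,o=true(); Rj=Ro.from_euler('z',q[2]).as_matrix()
h=jigpts(q,[.058,0,.045])[0]
for th in map(float,sys.argv[1:]):
    Q=Ro.from_rotvec(Rj[:,1]*th).as_matrix(); p=h+Q@(t-h); R=Q@R0
    d=R0.T@(p+D*R[:,2]-o["tcp_pos"]); print(th,(d*100).round(2).tolist(),Ro.from_matrix(R0.T@R).as_rotvec().round(3).tolist())
g=Rj.T@(t+.003*R0[:,2]-h); print("grasp in jig rel hinge",g.round(4),"angle",np.arctan2(g[2],-g[0]).round(3),np.hypot(g[0],g[2]).round(4))
E
python3 arc.py .1 .2 .3 .4 .5
```

```text
0.1 [0.77, -0.0, -0.94] [0.0, -0.1, 0.0]
0.2 [1.64, -0.0, -1.8] [0.001, -0.2, 0.001]
0.3 [2.58, -0.0, -2.56] [0.001, -0.3, 0.001]
0.4 [3.6, -0.0, -3.23] [0.001, -0.4, 0.002]
0.5 [4.68, -0.0, -3.8] [0.002, -0.5, 0.002]
grasp in jig rel hinge [-0.1448  0.0017  0.0066] angle 0.045 0.1449
```

Request:
jog_arm(
  plan=[
    {"xyz": [0.8,-0.15,-0.9],"rot": [0,-0.1,0],"fingers": 1},
    {"xyz": [1.6,-0.15,-1.8],"rot": [0,-0.2,0],"fingers": 1},
    {"xyz": [2.6,-0.15,-2.55],"rot": [0,-0.3,0],"fingers": 1},
    {"xyz": [3.6,-0.15,-3.2],"rot": [0,-0.4,0],"fingers": 1},
    {"xyz": [4.7,-0.15,-3.8],"rot": [0,-0.5,0],"fingers": 1},
  ],
)

```text
clock: 12.42
tcp_pos: [0.5236, -0.2432, 0.0624]
orientation: [-177.2, -37.1, -10.7]
wrist_force: [-32.5, -55.3, -1.3]
finger_gap: 0.291
grip_force: 30.4
```

Request:
jog_arm(
  plan=[
    {"xyz": [0,0,0],"rot": [0,0,0],"fingers": 1},
    {"xyz": [0,0,0],"rot": [0,0,0],"fingers": 1},
  ],
)

```text
clock: 12.58
tcp_pos: [0.5264, -0.2449, 0.0658]
orientation: [-177.4, -37.6, -10.6]
wrist_force: [-34.6, -56.0, 6.9]
finger_gap: 0.268
grip_force: 30.7
```

```bash
python3 arc.py .1 .2 .3 .4 .44
```

```text
0.1 [0.87, -0.03, -0.71] [0.001, -0.1, 0.005]
0.2 [1.82, -0.05, -1.32] [0.001, -0.2, 0.01]
0.3 [2.81, -0.07, -1.84] [0.002, -0.3, 0.015]
0.4 [3.86, -0.09, -2.26] [0.003, -0.399, 0.02]
0.44 [4.29, -0.09, -2.39] [0.003, -0.439, 0.022]
grasp in jig rel hinge [-0.1316  0.0029  0.0481] angle 0.35 0.1401
```

Run:
```python
from h import *
t,R,o=true(); print(o["qpos"].round(1),o["joint_efforts"].round(1),o["qvel"].round(1),o["torque"].round(2),t)
im=eyes.camera("side")[:,:,::-1]; im2=eyes.camera("top")[:,:,::-1]
A=cv2.resize(im[60:260,200:400],(500,500),interpolation=cv2.INTER_CUBIC);B=cv2.resize(im2[150:270,220:340],(300,300),interpolation=cv2.INTER_CUBIC)
out=np.zeros((500,800,3),np.uint8);out[:,:500]=A;out[:300,500:]=B;cv2.imwrite("pics/bar1.png",out)
```

```text
[-37.6  16.2 117.   55.1  22.7  14.7] [ 37.7 -38.9 -20.8   2.3  14.7   1. ] [-0.2  0.4  0.6  3.2 -0.6 -3. ] [-8.76  4.85 -7.47] [ 0.50360624 -0.24239702  0.09547567]
```

View pics/bar1.png

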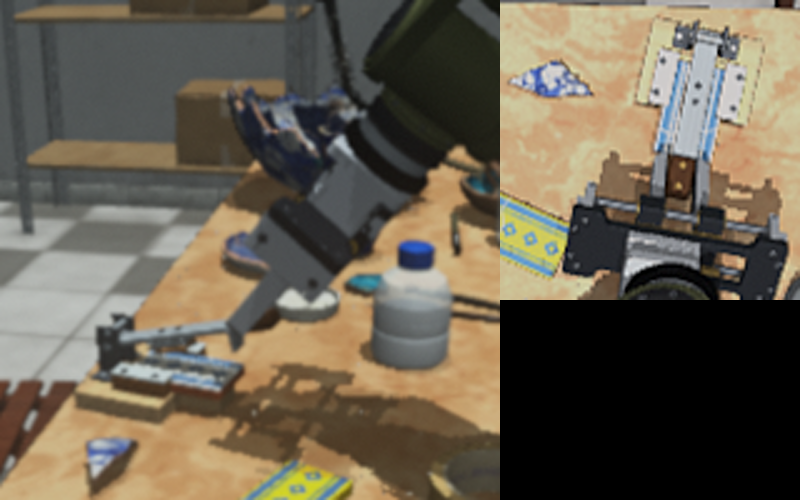

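Side view: the bar is raised to about 0.35 rad, but the wrist is near its singularity (j5 = 23°, j4 = 55°) and the arm strains sideways. I let go (the bar stays where it is), then regrip with less lean.

Request:
jog_arm(
  plan=[
    {"xyz": [0,0,0],"rot": [0,0,0],"fingers": 6},
    {"xyz": [0,0,0],"rot": [0,0,0],"fingers": 6},
    {"xyz": [0,0,0],"rot": [0,0,0],"fingers": 6},
    {"xyz": [0,0,0],"rot": [0,0,0],"fingers": 6},
    {"xyz": [0,0,0],"rot": [0,0,0],"fingers": 6},
  ],
)

```text
clock: 13.1
tcp_pos: [0.5271, -0.2343, 0.063]
orientation: [-176.3, -37.2, -10.3]
wrist_force: [0.2, 0.1, 0.2]
finger_gap: 0.584
grip_force: 0.0
```

Run:
```python
from h import *
t,R,o=true(); print(o["qpos"].round(1),t,o["orientation"].round(1))
q=np.load("q.npy"); Rj=Ro.from_euler('z',q[2]).as_matrix(); g=t+.003*R[:,2]
print("grasp in jig",Rj.T@(g-[q[0],q[1],0]), "tool z jig",Rj.T@R[:,2])
```

```text
[-37.1  16.3 117.1  55.4  23.6  14.6] [ 0.50439237 -0.23266761  0.09277473] [-176.3  -37.2  -10.3]
grasp in jig [-0.07468358  0.01265837  0.0903893 ] tool z jig [ 0.60202096  0.07292329 -0.79514336]
```

Request:
jog_arm(
  plan=[
    {"xyz": [0,0.5,-3],"rot": [0,0,0],"fingers": 6},
    {"xyz": [0,1,-7],"rot": [0,0,0],"fingers": 6},
    {"xyz": [0,1,-7],"rot": [0,0,0],"fingers": 6},
  ],
)

```text
clock: 13.35
tcp_pos: [0.4827, -0.242, 0.1229]
orientation: [-176.5, -37.4, -10.2]
wrist_force: [0.6, -0.3, 1.6]
finger_gap: 0.637
grip_force: 0.0
```

Run:
```python
from h import *
q=np.load("q.npy"); psi=np.degrees(q[2]); R=tool(25,psi)
rel(jigpts(q,[-.076,0.002,.096])[0]-.063*R[:,2],R); t,R,o=true();print(o["qpos"].round(1))
```

```text
xyz cm [0.51, -0.22, 0.88] rot [-0.069, -0.217, 0.02] rows>= 1.8
[-42.    5.6 119.9  45.6  31.3  22.1]
```

Request:
jog_arm(
  plan=[
    {"xyz": [0.5,-0.2,0.9],"rot": [-0.07,-0.22,0.02],"fingers": 6},
    {"xyz": [0.5,-0.2,0.9],"rot": [-0.07,-0.22,0.02],"fingers": 6},
    {"xyz": [0.5,-0.2,0.9],"rot": [-0.07,-0.22,0.02],"fingers": 6},
    {"xyz": [0.5,-0.2,0.9],"rot": [-0.07,-0.22,0.02],"fingers": 6},
    {"xyz": [0.5,-0.2,0.9],"rot": [-0.07,-0.22,0.02],"fingers": 6},
  ],
)

```text
clock: 13.77
tcp_pos: [0.4942, -0.2395, 0.114]
orientation: [-179.9, -24.5, -11.0]
wrist_force: [0.7, 0.1, 0.4]
finger_gap: 0.637
grip_force: 0.0
```

Run:
```python
from h import *
q=np.load("q.npy"); psi=np.degrees(q[2]); R=tool(25,psi)
rel(jigpts(q,[-.076,0.002,.096])[0]-.003*R[:,2],R); t,R,o=true();print(o["qpos"].round(1),o["orientation"].round(1))
```

```text
xyz cm [0.12, 0.19, 5.47] rot [-0.002, 0.008, 0.001] rows>= 1.3
[-34.8   9.6 111.3  16.   37.6  55.4] [-179.9  -24.5  -11. ]
```

Request:
jog_arm(
  plan=[
    {"xyz": [0.1,0.15,2],"rot": [0,0,0],"fingers": 6},
    {"xyz": [0.1,0.15,4],"rot": [0,0,0],"fingers": 6},
    {"xyz": [0.1,0.15,5.5],"rot": [0,0,0],"fingers": 6},
    {"xyz": [0.1,0.15,5.5],"rot": [0,0,0],"fingers": 4},
    {"xyz": [0.1,0.15,5.5],"rot": [0,0,0],"fingers": 1},
  ],
)

```text
clock: 14.18
tcp_pos: [0.5156, -0.2455, 0.0634]
orientation: [-179.8, -24.4, -11.1]
wrist_force: [0.2, -0.1, -0.0]
finger_gap: 0.533
grip_force: 0.0
```

Request:
jog_arm(
  plan=[
    {"xyz": [0,0,0],"rot": [0,0,0],"fingers": 1},
    {"xyz": [0,0,0],"rot": [0,0,0],"fingers": 1},
    {"xyz": [0,0,0],"rot": [0,0,0],"fingers": 1},
    {"xyz": [0,0,0],"rot": [0,0,0],"fingers": 1},
    {"xyz": [0,0,0],"rot": [0,0,0],"fingers": 1},
  ],
)

```text
clock: 14.6
tcp_pos: [0.5162, -0.2458, 0.0647]
orientation: [-179.8, -24.6, -11.1]
wrist_force: [-1.3, 3.6, 2.0]
finger_gap: 0.251
grip_force: 30.0
```

```bash
python3 arc.py .08 .16 .24 .32 .4; python3 -c "
from h import *
o=manip.observe();print(o['grip_force'],o['finger_gap'],o['wrist_force'].round(1),o['tcp_pos'])"
```

```text
0.08 [0.58, -0.0, -0.79] [-0.0, -0.08, 0.0]
0.16 [1.21, -0.0, -1.53] [-0.0, -0.16, 0.0]
0.24 [1.9, -0.01, -2.21] [-0.0, -0.24, 0.001]
0.32 [2.65, -0.01, -2.84] [-0.0, -0.32, 0.001]
0.4 [3.44, -0.01, -3.41] [-0.0, -0.4, 0.001]
grasp in jig rel hinge [-0.1347  0.0018  0.0511] angle 0.362 0.144
30.00482350587845 0.25116486824483486 [-1.3  3.6  2. ] [ 0.5162428  -0.24579813  0.06467562]
```

Well centred now. I raise it rigidly about the hinge.

Request:
jog_arm(
  plan=[
    {"xyz": [0.6,0,-0.8],"rot": [0,-0.08,0],"fingers": 1},
    {"xyz": [1.2,0,-1.5],"rot": [0,-0.16,0],"fingers": 1},
    {"xyz": [1.9,0,-2.2],"rot": [0,-0.24,0],"fingers": 1},
    {"xyz": [2.65,0,-2.85],"rot": [0,-0.32,0],"fingers": 1},
    {"xyz": [2.65,0,-2.85],"rot": [0,-0.32,0],"fingers": 1},
  ],
)

```text
clock: 15.02
tcp_pos: [0.5291, -0.2483, 0.103]
orientation: [-179.9, -5.9, -11.1]
wrist_force: [-17.8, 4.8, 13.2]
finger_gap: 0.251
grip_force: 30.0
```

```bash
python3 arc.py .07 .14 .21 .25; python3 -c "
from h import *
o=manip.observe();print(o['qpos'].round(1),o['orientation'])"
```

```text
0.07 [0.51, -0.0, -0.69] [0.0, -0.07, 0.0]
0.14 [1.06, -0.0, -1.34] [0.0, -0.14, 0.0]
0.21 [1.65, -0.0, -1.95] [0.0, -0.21, 0.0]
0.25 [2.01, -0.0, -2.28] [0.0, -0.25, 0.001]
grasp in jig rel hinge [-0.1108  0.0018  0.0924] angle 0.695 0.1442
[-29.7  22.9  91.7   2.3  59.8  70.3] [-179.88529792   -5.89646988  -11.05546959]
```

Request:
jog_arm(
  plan=[
    {"xyz": [0.45,0,-0.75],"rot": [0,-0.07,0],"fingers": 1},
    {"xyz": [1.0,0,-1.4],"rot": [0,-0.14,0],"fingers": 1},
    {"xyz": [1.6,0,-2.0],"rot": [0,-0.21,0],"fingers": 1},
    {"xyz": [1.95,0,-2.35],"rot": [0,-0.25,0],"fingers": 1},
    {"xyz": [1.95,0,-2.35],"rot": [0,-0.25,0],"fingers": 1},
  ],
)

```text
clock: 15.43
tcp_pos: [0.5453, -0.2516, 0.127]
orientation: [-179.9, 8.3, -11.0]
wrist_force: [-7.5, 4.5, 11.7]
finger_gap: 0.251
grip_force: 30.0
```

```bash
python3 arc.py .03 .06; python3 -c "
from h import *
o=manip.observe();print(o['wrist_force'].round(1),o['orientation'])"
```

```text
0.03 [0.21, -0.0, -0.3] [0.0, -0.03, 0.0]
0.06 [0.43, -0.0, -0.6] [0.0, -0.06, 0.0]
grasp in jig rel hinge [-0.0857  0.0017  0.1161] angle 0.935 0.1444
[-7.5  4.5 11.7] [-179.85716792    8.29592259  -11.03767418]
```

Request:
jog_arm(
  plan=[
    {"xyz": [0.2,0,-0.3],"rot": [0,-0.03,0],"fingers": 1},
    {"xyz": [0.45,0,-0.6],"rot": [0,-0.06,0],"fingers": 1},
    {"xyz": [0.6,0,-0.8],"rot": [0,-0.08,0],"fingers": 1},
    {"xyz": [0.6,0,-0.8],"rot": [0,-0.08,0],"fingers": 1},
  ],
)

```text
clock: 15.77
tcp_pos: [0.5516, -0.2528, 0.1337]
orientation: [-179.8, 12.8, -11.0]
wrist_force: [-5.0, 4.6, 6.6]
finger_gap: 0.253
grip_force: 30.0
```

```bash
python3 arc.py .03; python3 -c "
from h import *
o=manip.observe();print(o['wrist_force'].round(1),o['orientation'])"
```

```text
0.03 [0.21, -0.0, -0.3] [0.0, -0.03, 0.0]
grasp in jig rel hinge [-0.0767  0.0017  0.1224] angle 1.011 0.1444
[-5.   4.6  6.6] [-179.82896554   12.77896291  -11.03573851]
```

The bar is at its stop (about 0.96 rad). Release and retract.

Request:
jog_arm(
  plan=[
    {"xyz": [0,0,0],"rot": [0,0,0],"fingers": 5},
    {"xyz": [0,0,0],"rot": [0,0,0],"fingers": 5},
    {"xyz": [0,0,0],"rot": [0,0,0],"fingers": 5},
    {"xyz": [0,0,-3],"rot": [0,0,0],"fingers": 5},
    {"xyz": [0,0,-7],"rot": [0,0,0],"fingers": 5},
  ],
)

```text
clock: 16.18
tcp_pos: [0.5655, -0.2559, 0.1999]
orientation: [-179.8, 13.0, -11.1]
wrist_force: [0.8, -0.3, 0.3]
finger_gap: 0.524
grip_force: 0.0
```

Run:
```python
from h import *
q=np.load("q.npy"); psi=np.degrees(q[2]); print(true()[0])
R=tool(10,psi); rel(jigpts(q,[-.14,0.002,.26])[0],R)
R=tool(30,psi); rel(jigpts(q,[-.040,0.002,.0315])[0]-.103*R[:,2],R)
```

```text
[ 0.57372728 -0.25764543  0.23645215]
xyz cm [-12.35, -0.06, 0.48] rot [-0.004, 0.402, -0.0] rows>= 3.2
xyz cm [-3.39, -0.02, 12.25] rot [-0.004, 0.751, -0.001] rows>= 6.0
```

Request:
jog_arm(
  plan=[
    {"xyz": [-3,0,0],"rot": [0,0.1,0],"fingers": 9.4},
    {"xyz": [-6,0,0],"rot": [0,0.2,0],"fingers": 9.4},
    {"xyz": [-9,0,0],"rot": [0,0.3,0],"fingers": 9.4},
    {"xyz": [-12.4,0,0.5],"rot": [0,0.4,0],"fingers": 9.4},
    {"xyz": [-12.4,0,0.5],"rot": [0,0.5,0],"fingers": 9.4},
  ],
)

```text
clock: 16.6
tcp_pos: [0.4451, -0.2326, 0.2254]
orientation: [-180.0, -15.4, -11.1]
wrist_force: [1.3, -0.7, 0.9]
finger_gap: 0.853
grip_force: 0.0
```

Run:
```python
from h import *
q=np.load("q.npy"); psi=np.degrees(q[2]); print(true()[0])
R=tool(30,psi); rel(jigpts(q,[-.040,0.002,.0315])[0]-.103*R[:,2],R)
```

```text
[ 0.43534049 -0.23065398  0.26151812]
xyz cm [2.33, -0.09, 14.87] rot [0.0, 0.255, -0.001] rows>= 3.6
```

Request:
jog_arm(
  plan=[
    {"xyz": [0.6,0,3.7],"rot": [0,0.05,0],"fingers": 9.4},
    {"xyz": [1.2,0,7.5],"rot": [0,0.1,0],"fingers": 9.4},
    {"xyz": [1.8,0,11],"rot": [0,0.17,0],"fingers": 9.4},
    {"xyz": [2.3,-0.1,14.5],"rot": [0,0.23,0],"fingers": 9.4},
    {"xyz": [2.3,-0.1,14.5],"rot": [0,0.23,0],"fingers": 9.4},
  ],
)

```text
clock: 17.02
tcp_pos: [0.5034, -0.2416, 0.0841]
orientation: [-179.7, -27.9, -11.3]
wrist_force: [-1.3, 1.0, -1.1]
finger_gap: 1.001
grip_force: 0.0
```

Request:
jog_arm(
  plan=[
    {"xyz": [0,0,0],"rot": [0,0,0],"fingers": 9.4},
    {"xyz": [0,0,0],"rot": [0,0,0],"fingers": 9.4},
  ],
)

```text
clock: 17.18
tcp_pos: [0.5064, -0.2434, 0.0924]
orientation: [-179.9, -28.2, -11.1]
wrist_force: [0.0, -0.1, -0.6]
finger_gap: 1.002
grip_force: 0.0
```

Run:
```python
from h import *
q=np.load("q.npy"); psi=np.degrees(q[2]); t,R,o=true(); print(t,o["orientation"],o["qpos"].round(1))
R=tool(30,psi); rel(jigpts(q,[-.040,0.002,.0315])[0]-.003*R[:,2],R)
# check: bar, tile from top
eyes.camera("top"); eyes.camera("side")
for c in("top","side"):
  for n in("tile","bottle"):
    print(c,n,[(round(d["confidence"],2),np.round(d["box"]).tolist()) for d in eyes.masks_of(c,n)])
print(proj("top",jigpts(q,[[-.055,.028,.03],[-.055,-.028,.03]])))
```

```text
[ 0.48894187 -0.24007411  0.12539644] [-179.87775346  -28.21316929  -11.11018549] [-35.1  12.  113.1  22.4  30.7  49.1]
xyz cm [0.09, 0.05, 10.35] rot [-0.002, 0.031, -0.001] rows>= 2.5
top tile [(0.96, [136.0, 234.0, 180.0, 272.0]), (0.72, [209.0, 222.0, 243.0, 261.0]), (0.7, [280.0, 172.0, 312.0, 214.0])]
top bottle [(0.94, [330.0, 258.0, 369.0, 292.0]), (0.43, [372.0, 211.0, 407.0, 238.0])]
side tile [(0.93, [256.0, 199.0, 300.0, 218.0]), (0.64, [280.0, 300.0, 344.0, 348.0])]
side bottle [(0.83, [348.0, 158.0, 383.0, 209.0]), (0.7, [231.0, 144.0, 294.0, 227.0])]
[[281.12047732 210.08228687]
 [304.31376203 215.06456001]]
```

The tile is still in the guides (top box front row about 214, as predicted) and the bottle is upright. I move in onto the tile's sides.

Request:
jog_arm(
  plan=[
    {"xyz": [0.1,0.05,3.5],"rot": [0,0.03,0],"fingers": 9.4},
    {"xyz": [0.1,0.05,6.5],"rot": [0,0.03,0],"fingers": 9.4},
    {"xyz": [0.1,0.05,8.5],"rot": [0,0.03,0],"fingers": 9.4},
    {"xyz": [0.1,0.05,9.5],"rot": [0,0.03,0],"fingers": 9.4},
    {"xyz": [0.1,0.05,9.8],"rot": [0,0.03,0],"fingers": 9.4},
  ],
)

```text
clock: 17.9
tcp_pos: [0.5522, -0.252, 0.0028]
orientation: [-179.8, -29.8, -11.2]
wrist_force: [0.3, 0.2, -0.4]
finger_gap: 1.0
grip_force: 0.0
```

Request:
jog_arm(
  plan=[
    {"xyz": [0,0,0],"rot": [0,0,0],"fingers": 8},
    {"xyz": [0,0,0],"rot": [0,0,0],"fingers": 8},
    {"xyz": [0,0,0],"rot": [0,0,0],"fingers": 8},
  ],
)

```text
clock: 18.15
tcp_pos: [0.5524, -0.2526, 0.0055]
orientation: [-179.9, -30.0, -11.1]
wrist_force: [-0.1, -0.0, -0.9]
finger_gap: 0.859
grip_force: 0.0
```

Run:
```python
from h import *
q=np.load("q.npy"); psi=np.degrees(q[2]); t,R,o=true(); print(t,o["orientation"],o["qpos"].round(1),o["wrist_force"])
R=tool(30,psi); rel(jigpts(q,[-.040,0.002,.0315])[0]-.003*R[:,2],R)
```

```text
[ 0.53395187 -0.24904954  0.0379982 ] [-179.87466255  -29.99598067  -11.1377493 ] [-33.2  25.9 109.9  34.8  19.4  37.4] [-0.14794622 -0.01402155 -0.86637093]
xyz cm [0.05, 0.01, 0.48] rot [-0.002, 0.0, -0.001] rows>= 0.1
```

Request:
jog_arm(
  plan=[
    {"xyz": [0.05,0,0.45],"rot": [0,0,0],"fingers": 8},
    {"xyz": [0.05,0,0.45],"rot": [0,0,0],"fingers": 6.5},
    {"xyz": [0.05,0,0.45],"rot": [0,0,0],"fingers": 5},
    {"xyz": [0.05,0,0.45],"rot": [0,0,0],"fingers": 5},
    {"xyz": [0.05,0,0.45],"rot": [0,0,0],"fingers": 5},
  ],
)

```text
clock: 18.57
tcp_pos: [0.5548, -0.2529, 0.0008]
orientation: [-179.8, -29.9, -11.2]
wrist_force: [0.3, 0.2, -0.4]
finger_gap: 0.6
grip_force: 0.2
```

Request:
jog_arm(
  plan=[
    {"xyz": [0,0,0],"rot": [0,0,0],"fingers": 5},
    {"xyz": [0,0,0],"rot": [0,0,0],"fingers": 5},
    {"xyz": [0,0,0],"rot": [0,0,0],"fingers": 5},
  ],
)

```text
clock: 18.82
tcp_pos: [0.5548, -0.2529, 0.0008]
orientation: [-179.8, -29.9, -11.2]
wrist_force: [-2.4, -0.3, 2.6]
finger_gap: 0.592
grip_force: 30.0
```

Run:
```python
from h import *
q=np.load("q.npy"); t,R,o=true(); print(t,o["orientation"])
Rj=Ro.from_euler('z',q[2]).as_matrix()
for d in(.02,.04,.06,.08): print((R.T@Rj@[-d,0,0.0]*100).round(2))
```

```text
[ 0.53645648 -0.24940929  0.03334109] [-179.84498887  -29.92723494  -11.15221338]
[-1.73  0.   -1.  ]
[-3.47  0.   -2.  ]
[-5.2   0.   -2.99]
[-6.93  0.   -3.99]
```

The tile is gripped at 55.7 mm with 30 N. I slide it straight out.

Request:
jog_arm(
  plan=[
    {"xyz": [-0.87,0,-0.5],"rot": [0,0,0],"fingers": 5},
    {"xyz": [-1.73,0,-1.0],"rot": [0,0,0],"fingers": 5},
    {"xyz": [-2.6,0,-1.5],"rot": [0,0,0],"fingers": 5},
    {"xyz": [-3.47,0,-2.0],"rot": [0,0,0],"fingers": 5},
    {"xyz": [-3.47,0,-2.0],"rot": [0,0,0],"fingers": 5},
  ],
)

```text
clock: 19.23
tcp_pos: [0.5145, -0.245, 0.0007]
orientation: [-179.8, -29.9, -11.2]
wrist_force: [-2.9, 0.3, 2.1]
finger_gap: 0.587
grip_force: 30.0
```

Request:
jog_arm(
  plan=[
    {"xyz": [-0.87,0,-0.5],"rot": [0,0,0],"fingers": 5},
    {"xyz": [-1.73,0,-1.0],"rot": [0,0,0],"fingers": 5},
    {"xyz": [-2.6,0,-1.5],"rot": [0,0,0],"fingers": 5},
    {"xyz": [-3.47,0,-2.0],"rot": [0,0,0],"fingers": 5},
    {"xyz": [-3.47,0,-2.0],"rot": [0,0,0],"fingers": 5},
  ],
)

```text
clock: 19.65
tcp_pos: [0.4754, -0.2372, 0.0006]
orientation: [-179.8, -29.9, -11.2]
wrist_force: [-1.7, 0.7, -0.0]
finger_gap: 0.593
grip_force: 30.0
```

Run:
```python
from h import *
q=np.load("q.npy"); t,R,o=true(); print(t,o["orientation"],o["qpos"].round(1))
Rj=Ro.from_euler('z',q[2]).as_matrix(); print(Rj.T@(t-[q[0],q[1],0]))
for c in("side","top"):
  eyes.camera(c); print(c,[(round(d["confidence"],2),np.round(d["box"]).tolist()) for d in eyes.masks_of(c,"tile")])
e=R.T@np.array([0,0,1]);print("up 1cm tool",e.round(3))
```

```text
[ 0.45709203 -0.23371376  0.03307497] [-179.81332945  -29.87876583  -11.18395154] [-37.4  19.5 121.1  47.3  17.7  20.9]
[-0.12270822  0.00232724  0.03307497]
side [(0.98, [281.0, 298.0, 346.0, 349.0]), (0.76, [290.0, 244.0, 341.0, 280.0]), (0.58, [284.0, 204.0, 335.0, 227.0])]
top [(0.96, [208.0, 226.0, 248.0, 261.0]), (0.7, [134.0, 230.0, 178.0, 273.0]), (0.66, [272.0, 205.0, 305.0, 249.0])]
up 1cm tool [ 0.498 -0.003 -0.867]
```

The tile has moved with the gripper and clear of the lips (top box now at rows 205–249). I lift it and carry it to the board.

Request:
jog_arm(
  plan=[
    {"xyz": [0.6,0,-1.5],"rot": [0,0,0],"fingers": 5},
    {"xyz": [1.3,0,-3.3],"rot": [0,0,0],"fingers": 5},
    {"xyz": [2.3,0,-5.3],"rot": [0,0,0],"fingers": 5},
    {"xyz": [3.3,0,-7.3],"rot": [0,0,0],"fingers": 5},
    {"xyz": [4,0,-8.3],"rot": [0,0,0],"fingers": 5},
  ],
)

```text
clock: 20.27
tcp_pos: [0.4702, -0.2369, 0.095]
orientation: [-179.9, -30.0, -11.1]
wrist_force: [0.2, -0.6, -1.0]
finger_gap: 0.592
grip_force: 30.0
```

Run:
```python
from h import *
t,R,o=true(); print(t,o["orientation"],o["qpos"].round(1),o["grip_force"])
R=tool(29.9,0)
for p in([.50,-.10,.12],[.56,.018,.10]): rel(p,R)
```

```text
[ 0.45177071 -0.23335677  0.12748978] [-179.93558167  -30.00911921  -11.1236818 ] [-37.8   7.2 119.3  27.6  29.1  41.9] 29.98776912689209
xyz cm [1.46, -14.37, 1.73] rot [0.096, -0.002, -0.168] rows>= 3.5
xyz cm [3.58, -27.1, 5.28] rot [0.096, -0.002, -0.168] rows>= 6.7
```

Request:
jog_arm(
  plan=[
    {"xyz": [0.3,-2,0.3],"rot": [0.01,0,-0.02],"fingers": 5},
    {"xyz": [0.6,-5,0.7],"rot": [0.03,0,-0.05],"fingers": 5},
    {"xyz": [1,-8.5,1.1],"rot": [0.06,0,-0.1],"fingers": 5},
    {"xyz": [1.3,-12,1.5],"rot": [0.08,0,-0.14],"fingers": 5},
    {"xyz": [1.7,-15.5,2],"rot": [0.096,0,-0.168],"fingers": 5},
  ],
)

```text
clock: 20.68
tcp_pos: [0.5243, -0.0876, 0.0843]
orientation: [-179.9, -30.0, 0.1]
wrist_force: [0.3, -1.7, -1.3]
finger_gap: 0.594
grip_force: 30.0
```

Run:
```python
from h import *
t,R,o=true(); print(t,o["orientation"],o["grip_force"])
rel([.56,.018,.07],tool(29.9,0))
```

```text
[ 0.50555474 -0.08767284  0.11678148] [-1.79899328e+02 -2.99606202e+01  6.72306508e-02] 29.987079799175262
xyz cm [2.39, -10.54, 6.8] rot [-0.002, -0.001, 0.001] rows>= 3.1
```

Request:
jog_arm(
  plan=[
    {"xyz": [0.8,-3.5,2],"rot": [0,0,0],"fingers": 5},
    {"xyz": [1.6,-7,4],"rot": [0,0,0],"fingers": 5},
    {"xyz": [2.2,-9.5,6],"rot": [0,0,0],"fingers": 5},
    {"xyz": [2.4,-10.3,6.8],"rot": [0,0,0],"fingers": 5},
    {"xyz": [2.4,-10.3,6.8],"rot": [0,0,0],"fingers": 5},
  ],
)

```text
clock: 21.1
tcp_pos: [0.5787, 0.0165, 0.0357]
orientation: [-179.9, -29.8, 0.1]
wrist_force: [-0.4, -0.2, -1.5]
finger_gap: 0.596
grip_force: 30.0
```

Request:
jog_arm(
  plan=[
    {"xyz": [0,0,0],"rot": [0,0,0],"fingers": 5},
    {"xyz": [0,0,0],"rot": [0,0,0],"fingers": 5},
  ],
)

```text
clock: 21.27
tcp_pos: [0.5783, 0.0135, 0.0377]
orientation: [-179.9, -30.0, -0.1]
wrist_force: [-0.3, -0.4, -1.5]
finger_gap: 0.594
grip_force: 30.0
```

Run:
```python
from h import *
t,R,o=true(); print(t,o["orientation"],o["grip_force"],o["wrist_force"])
rel([.56,.018,.026],tool(29.9,0))
for c in("side","top"):
  eyes.camera(c); print(c,[(round(d["confidence"],2),np.round(d["box"]).tolist()) for d in eyes.masks_of(c,"tile")])
z=t[2]-.015
B=np.array([[x,y,z+.012] for x in(t[0]+.032-.045,t[0]+.032+.045) for y in(t[1]-.028,t[1]+.028)])
print(proj("side",B).round(0).tolist(),proj("top",B).round(0).tolist())
```

```text
[0.55957673 0.01343502 0.07021161] [-1.79884229e+02 -2.99515345e+01 -7.69816356e-02] 29.987590312957764 [-0.27798799 -0.38184773 -1.51264003]
xyz cm [-2.17, -0.44, 3.85] rot [-0.001, -0.001, -0.001] rows>= 1.1
side [(0.95, [185.0, 245.0, 249.0, 272.0]), (0.72, [279.0, 302.0, 347.0, 351.0])]
top [(0.64, [168.0, 160.0, 195.0, 201.0]), (0.63, [210.0, 227.0, 251.0, 261.0])]
[[247.0, 248.0], [236.0, 267.0], [197.0, 243.0], [183.0, 260.0]] [[191.0, 200.0], [166.0, 199.0], [192.0, 160.0], [167.0, 160.0]]
```

The tile is level and matches the prediction in both views. However, the fingertips reach about 8 mm below its underside and would touch the board first. So I first rest the tile with its gripped end just over the board's near edge, then regrip it higher and shift it inward.

Run:
```python
from h import *
R=tool(30,0)
rel([.501,.018,.06],R); rel([.501,.018,.030],R); rel([.501,.018,.0245],R)
```

```text
xyz cm [-5.6, -0.47, -2.02] rot [-0.001, 0.0, -0.002] rows>= 1.4
xyz cm [-7.1, -0.47, 0.58] rot [-0.001, 0.0, -0.002] rows>= 1.7
xyz cm [-7.38, -0.47, 1.05] rot [-0.001, 0.0, -0.002] rows>= 1.8
```

Request:
jog_arm(
  plan=[
    {"xyz": [-2.5,-0.2,-1],"rot": [0,0,0],"fingers": 5},
    {"xyz": [-5.6,-0.45,-2],"rot": [0,0,0],"fingers": 5},
    {"xyz": [-5.6,-0.45,-2],"rot": [0,0,0],"fingers": 5},
    {"xyz": [-6.4,-0.45,-0.7],"rot": [0,0,0],"fingers": 5},
    {"xyz": [-7.1,-0.45,0.5],"rot": [0,0,0],"fingers": 5},
  ],
)

```text
clock: 21.88
tcp_pos: [0.5198, 0.0181, -0.0015]
orientation: [-179.9, -30.1, -0.1]
wrist_force: [-0.6, 0.3, -0.7]
finger_gap: 0.594
grip_force: 30.0
```

Request:
jog_arm(
  plan=[
    {"xyz": [0,0,0],"rot": [0,0,0],"fingers": 5},
    {"xyz": [0,0,0],"rot": [0,0,0],"fingers": 5},
  ],
)

```text
clock: 22.05
tcp_pos: [0.5192, 0.0183, -0.0024]
orientation: [-179.9, -29.9, -0.1]
wrist_force: [1.0, -0.3, -1.6]
finger_gap: 0.59
grip_force: 30.0
```

Run:
```python
from h import *
R=tool(30,0); t,_,o=true(); print(t,o["wrist_force"],o["orientation"])
rel([.501,.018,.0245],R)
```

```text
[0.50049632 0.01824214 0.03014776] [ 1.04421057 -0.28541911 -1.60488153] [-1.79877778e+02 -2.98946816e+01 -8.35297644e-02]
xyz cm [-0.23, 0.03, 0.51] rot [-0.001, 0.002, -0.001] rows>= 0.1
```

Request:
jog_arm(
  plan=[
    {"xyz": [-0.1,0,0.2],"rot": [0,0,0],"fingers": 5},
    {"xyz": [-0.2,0,0.4],"rot": [0,0,0],"fingers": 5},
    {"xyz": [-0.2,0,0.5],"rot": [0,0,0],"fingers": 5},
    {"xyz": [-0.2,0,0.5],"rot": [0,0,0],"fingers": 5},
  ],
)

```text
clock: 22.38
tcp_pos: [0.5202, 0.0186, -0.0075]
orientation: [-179.9, -30.0, -0.1]
wrist_force: [-0.9, 1.5, -1.6]
finger_gap: 0.592
grip_force: 30.0
```

Request:
jog_arm(
  plan=[
    {"xyz": [-0.05,0,0.1],"rot": [0,0,0],"fingers": 5},
    {"xyz": [-0.05,0,0.1],"rot": [0,0,0],"fingers": 5},
  ],
)

```text
clock: 22.55
tcp_pos: [0.5202, 0.0187, -0.0088]
orientation: [-179.9, -29.9, -0.0]
wrist_force: [0.1, -0.5, -1.6]
finger_gap: 0.591
grip_force: 30.0
```

Request:
jog_arm(
  plan=[
    {"xyz": [-0.03,0,0.08],"rot": [0,0,0],"fingers": 5},
    {"xyz": [-0.05,0,0.15],"rot": [0,0,0],"fingers": 5},
    {"xyz": [-0.05,0,0.15],"rot": [0,0,0],"fingers": 5},
  ],
)

```text
clock: 22.8
tcp_pos: [0.5205, 0.0187, -0.0101]
orientation: [-179.9, -30.0, -0.0]
wrist_force: [-5.5, -0.6, 7.1]
finger_gap: 0.595
grip_force: 34.8
```

Light contact. I release and draw back a little.

Request:
jog_arm(
  plan=[
    {"xyz": [0,0,-0.05],"rot": [0,0,0],"fingers": 5.7},
    {"xyz": [0,0,-0.05],"rot": [0,0,0],"fingers": 6.2},
    {"xyz": [0,0,-0.05],"rot": [0,0,0],"fingers": 7.5},
    {"xyz": [0,0,-0.05],"rot": [0,0,0],"fingers": 7.5},
    {"xyz": [0,0,-0.05],"rot": [0,0,0],"fingers": 7.5},
  ],
)

```text
clock: 23.22
tcp_pos: [0.5205, 0.0186, -0.0097]
orientation: [-179.9, -30.0, -0.0]
wrist_force: [0.2, 0.7, 3.4]
finger_gap: 0.793
grip_force: 1.8
```

Request:
jog_arm(
  plan=[
    {"xyz": [0,0,-0.5],"rot": [0,0,0],"fingers": 7.5},
    {"xyz": [0,0,-2],"rot": [0,0,0],"fingers": 7.5},
    {"xyz": [0,0,-4],"rot": [0,0,0],"fingers": 7.5},
    {"xyz": [0,0,-4],"rot": [0,0,0],"fingers": 7.5},
  ],
)

```text
clock: 23.55
tcp_pos: [0.4997, 0.0185, 0.0266]
orientation: [-179.9, -30.0, -0.0]
wrist_force: [-0.5, 0.5, 0.8]
finger_gap: 0.797
grip_force: 0.0
```

Run:
```python
from h import *
t,R,o=true(); print(t,o["wrist_force"],o["orientation"])
for c in("side","top"):
  im=eyes.camera(c); cv2.imwrite(f"pics/p_{c}.png",im[:,:,::-1]); print(c,[(round(d["confidence"],2),np.round(d["box"]).tolist()) for d in eyes.masks_of(c,"tile")])
cx,cy=.533,.018
B=np.array([[x,y,.018] for x in(cx-.045,cx+.045) for y in(cy-.028,cy+.028)])
print(proj("side",B).round(0).tolist(),proj("top",B).round(0).tolist())
# regrasp: lean 20, tip lowest at .0085
L=20; R=tool(L,0); h=.0085+.022*np.cos(np.radians(L))+.008*np.sin(np.radians(L)); print(h)
rel([.520,.018,h+.04],R); rel([.520,.018,h],R)
```

```text
[0.48089444 0.01849357 0.05910438] [-0.46365377  0.52985479  0.84004203] [-1.79896855e+02 -3.00250518e+01 -4.17636532e-02]
side [(0.88, [280.0, 299.0, 348.0, 350.0]), (0.67, [221.0, 274.0, 281.0, 306.0]), (0.65, [296.0, 254.0, 339.0, 282.0]), (0.38, [229.0, 145.0, 293.0, 228.0])]
top [(0.89, [169.0, 185.0, 196.0, 228.0]), (0.58, [213.0, 224.0, 246.0, 263.0]), (0.53, [273.0, 155.0, 325.0, 215.0])]
[[282.0, 279.0], [274.0, 299.0], [231.0, 272.0], [219.0, 292.0]] [[191.0, 226.0], [168.0, 225.0], [192.0, 188.0], [169.0, 187.0]]
0.03190939880389533
xyz cm [3.45, 0.05, 0.55] rot [-0.002, -0.173, -0.001] rows>= 1.4
xyz cm [1.45, 0.06, 4.02] rot [-0.002, -0.173, -0.001] rows>= 1.4
```

The tile rests as predicted, with its centre near (0.534, 0.018). I regrip it at its middle with the tips just above the board.

Request:
jog_arm(
  plan=[
    {"xyz": [2,0.05,0],"rot": [0,-0.08,0],"fingers": 7.5},
    {"xyz": [4.1,0.05,0.9],"rot": [0,-0.173,0],"fingers": 7.5},
    {"xyz": [4.1,0.05,0.9],"rot": [0,-0.173,0],"fingers": 7.5},
    {"xyz": [3.1,0.05,2.7],"rot": [0,-0.173,0],"fingers": 7.5},
    {"xyz": [2.3,0.05,4],"rot": [0,-0.173,0],"fingers": 7.5},
  ],
)

```text
clock: 24.17
tcp_pos: [0.5407, 0.0182, 0.0001]
orientation: [-179.9, -20.0, -0.0]
wrist_force: [-0.2, -0.4, -0.3]
finger_gap: 0.797
grip_force: 0.0
```

Request:
jog_arm(
  plan=[
    {"xyz": [0,0,0],"rot": [0,0,0],"fingers": 7.5},
    {"xyz": [0,0,0],"rot": [0,0,0],"fingers": 7.5},
  ],
)

```text
clock: 24.33
tcp_pos: [0.5395, 0.0182, 0.0004]
orientation: [-179.9, -19.9, -0.0]
wrist_force: [-0.5, -0.1, 0.7]
finger_gap: 0.797
grip_force: 0.0
```

Run:
```python
from h import *
t,R,o=true(); print(t,o["wrist_force"],o["orientation"])
rel([.527,.018,.0309],tool(20,0))
```

```text
[0.52679148 0.01809998 0.03566509] [-0.49340474 -0.07378335  0.70598623] [-1.79879153e+02 -1.98809614e+01 -2.84077096e-02]
xyz cm [-0.13, 0.02, 0.46] rot [-0.002, 0.002, -0.0] rows>= 0.1
```

Request:
jog_arm(
  plan=[
    {"xyz": [-0.1,0,0.25],"rot": [0,0,0],"fingers": 7.5},
    {"xyz": [-0.1,0,0.45],"rot": [0,0,0],"fingers": 6.5},
    {"xyz": [-0.1,0,0.45],"rot": [0,0,0],"fingers": 5},
    {"xyz": [-0.1,0,0.45],"rot": [0,0,0],"fingers": 5},
    {"xyz": [-0.1,0,0.45],"rot": [0,0,0],"fingers": 5},
  ],
)

```text
clock: 24.75
tcp_pos: [0.541, 0.0181, -0.0026]
orientation: [-179.9, -20.1, -0.0]
wrist_force: [-1.5, 0.4, 0.1]
finger_gap: 0.59
grip_force: 30.0
```

Request:
jog_arm(
  plan=[
    {"xyz": [0,0,0],"rot": [0,0,0],"fingers": 5},
    {"xyz": [0,0,0],"rot": [0,0,0],"fingers": 5},
  ],
)

```text
clock: 24.92
tcp_pos: [0.541, 0.0181, -0.0026]
orientation: [-179.9, -20.1, -0.0]
wrist_force: [-1.8, 0.3, 3.3]
finger_gap: 0.592
grip_force: 30.0
```

Request:
jog_arm(
  plan=[
    {"xyz": [0.34,0,-0.94],"rot": [0,0,0],"fingers": 5},
    {"xyz": [0.9,0,-0.74],"rot": [0,0,0],"fingers": 5},
    {"xyz": [2.2,0,-0.26],"rot": [0,0,0],"fingers": 5},
    {"xyz": [4.1,0,0.43],"rot": [0,0,0],"fingers": 5},
    {"xyz": [5.6,0,0.98],"rot": [0,0,0],"fingers": 5},
  ],
)

```text
clock: 25.33
tcp_pos: [0.5982, 0.0181, 0.0076]
orientation: [-179.9, -20.1, -0.0]
wrist_force: [0.2, -0.4, -0.6]
finger_gap: 0.588
grip_force: 30.0
```

Request:
jog_arm(
  plan=[
    {"xyz": [0,0,0],"rot": [0,0,0],"fingers": 5},
    {"xyz": [0,0,0],"rot": [0,0,0],"fingers": 5},
    {"xyz": [-0.1,0,0.3],"rot": [0,0,0],"fingers": 5},
    {"xyz": [-0.2,0,0.5],"rot": [0,0,0],"fingers": 5},
    {"xyz": [-0.2,0,0.6],"rot": [0,0,0],"fingers": 5},
  ],
)

```text
clock: 25.75
tcp_pos: [0.596, 0.0182, 0.0001]
orientation: [-179.9, -20.0, -0.0]
wrist_force: [0.3, -0.4, -2.3]
finger_gap: 0.588
grip_force: 30.0
```

Request:
jog_arm(
  plan=[
    {"xyz": [0,0,0.1],"rot": [0,0,0],"fingers": 5},
    {"xyz": [-0.05,0,0.15],"rot": [0,0,0],"fingers": 5},
    {"xyz": [-0.05,0,0.15],"rot": [0,0,0],"fingers": 5},
  ],
)

```text
clock: 26.0
tcp_pos: [0.5967, 0.0181, -0.0011]
orientation: [-179.9, -20.0, -0.0]
wrist_force: [-0.1, -0.2, -0.9]
finger_gap: 0.59
grip_force: 30.0
```

Request:
jog_arm(
  plan=[
    {"xyz": [-0.02,0,0.06],"rot": [0,0,0],"fingers": 5},
    {"xyz": [-0.04,0,0.12],"rot": [0,0,0],"fingers": 5},
    {"xyz": [-0.05,0,0.16],"rot": [0,0,0],"fingers": 5},
    {"xyz": [-0.05,0,0.16],"rot": [0,0,0],"fingers": 5},
  ],
)

```text
clock: 26.33
tcp_pos: [0.597, 0.0181, -0.0026]
orientation: [-179.9, -20.0, -0.0]
wrist_force: [-1.1, -0.4, -0.2]
finger_gap: 0.593
grip_force: 30.0
```

It is back at the pickup height and the weight has come off the wrist. Release and retract.

Request:
jog_arm(
  plan=[
    {"xyz": [0,0,0.05],"rot": [0,0,0],"fingers": 5},
    {"xyz": [0,0,0.05],"rot": [0,0,0],"fingers": 5.8},
    {"xyz": [0,0,0],"rot": [0,0,0],"fingers": 6.5},
    {"xyz": [0,0,0],"rot": [0,0,0],"fingers": 8},
    {"xyz": [0,0,0],"rot": [0,0,0],"fingers": 8},
  ],
)

```text
clock: 26.75
tcp_pos: [0.5971, 0.0181, -0.0026]
orientation: [-179.9, -20.0, -0.0]
wrist_force: [-0.0, 0.7, 0.0]
finger_gap: 0.795
grip_force: 0.0
```

Request:
jog_arm(
  plan=[
    {"xyz": [0,0,-1],"rot": [0,0,0],"fingers": 8},
    {"xyz": [0,0,-4],"rot": [0,0,0],"fingers": 8},
    {"xyz": [0,0,-8],"rot": [0,0,0],"fingers": 8},
    {"xyz": [-2,0,-12],"rot": [0,0,0],"fingers": 8},
    {"xyz": [-5,0,-14],"rot": [0,0,0],"fingers": 8},
  ],
)

```text
clock: 27.17
tcp_pos: [0.5031, 0.0178, 0.1162]
orientation: [-179.9, -20.4, -0.0]
wrist_force: [0.5, 0.2, 1.1]
finger_gap: 0.848
grip_force: 0.0
```

Run:
```python
from h import *
ims={}
for c in("side","top"):
  im=eyes.camera(c); ims[c]=im[:,:,::-1]; print(c,[(n,round(d["confidence"],2),np.round(d["box"]).tolist()) for n in("tile","bottle") for d in eyes.masks_of(c,n)])
cx,cy=.590,.018
B=np.array([[x,y,.018] for x in(cx-.045,cx+.045) for y in(cy-.028,cy+.028)])
print(proj("side",B).round(0).tolist(),proj("top",B).round(0).tolist())
A=cv2.resize(ims["side"][120:350,140:420],(487,400),interpolation=cv2.INTER_CUBIC);T=cv2.resize(ims["top"][140:310,140:272+1],(310,400),interpolation=cv2.INTER_CUBIC)
cv2.imwrite("pics/final.png",np.hstack([A,T]))
```

```text
side [('tile', 0.74, [185.0, 271.0, 249.0, 301.0]), ('tile', 0.73, [278.0, 298.0, 347.0, 350.0]), ('tile', 0.57, [291.0, 243.0, 340.0, 279.0]), ('bottle', 0.94, [352.0, 156.0, 384.0, 206.0]), ('bottle', 0.53, [186.0, 272.0, 250.0, 299.0])]
top [('tile', 0.74, [168.0, 161.0, 196.0, 202.0]), ('tile', 0.69, [209.0, 226.0, 250.0, 262.0]), ('tile', 0.51, [329.0, 258.0, 368.0, 292.0]), ('bottle', 0.92, [331.0, 258.0, 368.0, 291.0])]
[[249.0, 275.0], [239.0, 294.0], [200.0, 269.0], [186.0, 287.0]] [[192.0, 202.0], [168.0, 201.0], [193.0, 164.0], [170.0, 164.0]]
```

View pics/final.png

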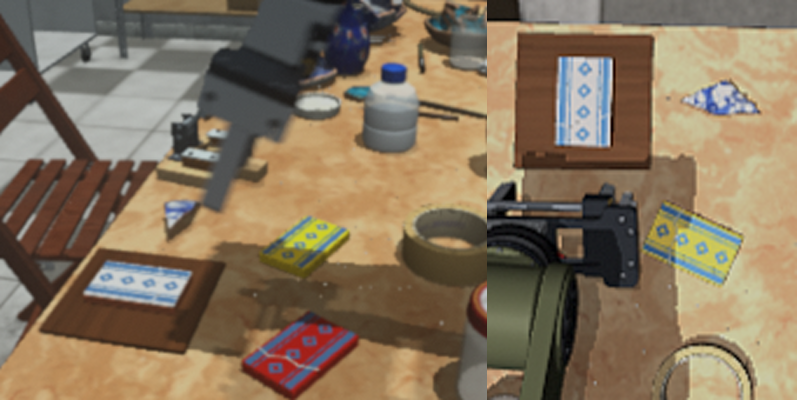

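The tile lies pattern up in the middle of the board (side px about 217,285; top px about 182,182). The bottle is upright at side px (368,181), the sherd is in its place, and nothing touches the gripper.

Request:
jog_arm(
  plan=[
    {"xyz": [0,0,0],"rot": [0,0,0],"fingers": 8},
    {"xyz": [0,0,0],"rot": [0,0,0],"fingers": 8},
    {"xyz": [0,0,0],"rot": [0,0,0],"fingers": 8},
  ],
)

```text
clock: 27.72
tcp_pos: [0.5022, 0.0179, 0.1111]
orientation: [-179.9, -20.0, -0.0]
wrist_force: [-0.5, -0.4, -0.3]
finger_gap: 0.85
grip_force: 0.0
```

```bash
python3 -c "
from bench import manip
print(manip.sign_off())"
```

```text
the job is handed in; nothing more can be done
None
```

I handed the job in at about 28 s (no verdict came back): the tile lies pattern up near the middle of the board and the bottle stands upright to the right of the jig; I left the bar at its stop, though the gripper hid it in the last picture.

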